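# Load the sample carriage, lock it and pull-test the lock

## Task

Load all the polished sample mounts from the bench into the tray of the sample loader, one to a pocket, flat on the pocket floor with the polished face up; then push the carriage fully home into the chamber and turn its latch to the stop to lock it. Prove the lock with the pull gauge: draw its pull plate out until the pointer lies between the two long lines on the scale, hold it there for about two seconds without ever reaching the broad block, then let it go fully back. Leave the other things on the bench where they are.

Things in the scene. Friction and masses are not known exactly. Their poses are not given: they have to be found in the camera images.
- loader: Sample loader: low black bed, 430 x 200 mm, top 12 mm above the bench, with a white optics housing (170 to 250 mm tall) and an amber-roofed chamber at one end. Origin on the bench under the chamber's mouth. Axes: x outward along the slide (pull direction), y across towards the latch, z up. The chamber reaches from x = -135 to -3 mm, its mouth is 116 mm wide, roof top 49 mm high.
- tray (a point): Centre of the carriage's aluminium tray, at pocket-floor level (18 mm above the bench); axes as the loader. Six square pockets 34 mm wide, centres at x = -38, 0, 38 mm and y = -30, 30 mm from here; walls 8 mm high, 4 mm thick, a 26 mm wide rib between the rows. The chamber roof is 25 mm above the floors. At x = 59 to 71 mm a tail plate, 104 mm wide, stands 22 mm above the floors.
- carriage (a joint): Slide of the carriage (tray, tail plate and pull gauge in one), in m: 0 fully out, 0.13 fully home with the tray in the chamber. It goes in along the loader's -x, rubs with about 3 N and stays where it is left. At the start 0 to 0.012.
- gauge (a joint): Extension of the sprung pull gauge in m: 0 at rest, grows outward (loader's +x), travel 0.07. Pull about 2 N plus 160 N/m, so 8 N at the marks; springs back when let go. Unlocked, the whole carriage would come out instead. Its pointer runs on a white scale with long lines at 0.035 and 0.045 and a broad black block from 0.058. Barrel behind the tail plate: 94 mm long, 30 mm wide, top 40 mm high.
- gauge_grip (a point): Grip point of the gauge's pull plate: black, upright, across the pull, 10 mm thick along x, 50 mm wide, from 22 to 87 mm above the bench; this point is in its mid-plane, 67 mm up. Axes as the loader. A thin rod (top 32 mm up) leaves 40 mm between plate and barrel. Pinch it from above, a finger on either face, to push the carriage in or to pull the gauge.
- pointer (a point): Top of the gauge's dark pointer on the barrel; moves with the pull plate. Axes as the loader.
- mark_near (a point): Middle of the first long line on the gauge's scale, 35 mm from the pointer's rest.
- mark_far (a point): Middle of the second long line on the gauge's scale, 45 mm from the pointer's rest.
- latch (a joint): Angle of the turn-latch in rad: 0 fully open (0 to 0.25 at the start), 1.4 at its stop, locked. Grows counter-clockwise seen from above; stays where it is left (friction about 0.06 N m). Locked, its steel cam stands in front of the pin on the tail plate and holds the carriage in; it can be closed only with the carriage home.
- latch_grip (a point): Middle of the latch's black wing grip, on its upright axis at the loader's +y side: wing 56 mm long, 12 mm thick, 40 to 74 mm above the bench, this point 60 mm up. At latch angle q the wing lies (either way round) along 2.44 rad + q, counter-clockwise from the loader's x. The point's axes turn with the latch and match the loader's at q = 0.
- mount0: Polished sample mount: black disc-shaped puck with a bright metal face on top, 25 mm diameter, 20 mm tall, 25 g, standing on the bench. Origin at the centre of its underside, z up. Four to six of them are present.
- mount1: Polished sample mount: black disc-shaped puck with a bright metal face on top, 25 mm diameter, 20 mm tall, 25 g, standing on the bench. Origin at the centre of its underside, z up. Four to six of them are present.
- mount2: Polished sample mount: black disc-shaped puck with a bright metal face on top, 25 mm diameter, 20 mm tall, 25 g, standing on the bench. Origin at the centre of its underside, z up. Four to six of them are present.
- mount3: Polished sample mount: black disc-shaped puck with a bright metal face on top, 25 mm diameter, 20 mm tall, 25 g, standing on the bench. Origin at the centre of its underside, z up. Four to six of them are present.
- mount4: Polished sample mount: black disc-shaped puck with a bright metal face on top, 25 mm diameter, 20 mm tall, 25 g, standing on the bench. Origin at the centre of its underside, z up. Four to six of them are present.
- mount5: Polished sample mount: black disc-shaped puck with a bright metal face on top, 25 mm diameter, 20 mm tall, 25 g, standing on the bench. Origin at the centre of its underside, z up. Four to six of them are present.
- bottle_tall: Bystander: white bottle, 44 mm diameter, 120 mm tall, origin at the centre of its underside.
- bottle_short: Bystander: white jar, 48 mm diameter, 85 mm tall, origin at the centre of its underside.
- dish: Bystander: flat glass disc, 44 mm diameter, 14 mm tall, origin at the centre of its underside.
- vial: Bystander: small glass jar, 28 mm diameter, 50 mm tall, origin at the centre of its underside.
- tweezers: Bystander: steel tweezers lying flat, 110 mm long along x, 8 mm tall.

How it is judged:
By the outcome, as a careful person would: the job done as asked, in the order asked, and still so for the second after the job is handed in, with the robot touching nothing.
Of mount0, mount1, mount2, mount3, mount4, mount5 only 4 to 6 are there at a start; the rules pass over those that are not, and their reading is None.
At some moment in a run one of mount0, mount1, mount2, mount3, mount4, mount5 may be knocked a few centimetres aside while the robot is not near it.
Once in a run the grip may slacken for a moment while it holds something.
It also fails if it takes over 210 s, if anything falls off the work surface, if the arm or the gripper's body presses on something with over 40 N, if the wrist force passes 120 N, or if a joint passes its speed limit or range.

## Robot

A 7-joint arm with a two-finger parallel gripper is mounted at the origin on the work surface. World frame = base frame: x ahead of the robot, y to its left, z up, the work surface at z = 0. Lengths are in m, angles in rad, forces in N, time in s.
With the tool pointing down it reaches from about 0.4 to 0.9 m from the base axis. Payload 5.5 kg.
Tool frame: the origin (TCP) lies midway between the tips of the shut fingers; the grasp point (between the pads) lies 19 mm behind it; z points along the fingers, y is the line along which they close (so a half turn about z gives the same grasp; the last joint's range is limited). The gripper opens to 85 mm and grips with 20 to 120 N. Pads are 22 mm wide; open, the fingers measure 114 mm over their backs; the gripper's body (76 mm by 85 mm) begins 54 mm behind the grasp point. The pads swing forward as they close: fully open they stand 13 mm farther back than shut.
Start: joints at [-0.93, 0.501, -0.427, 1.55, 0.221, 1.138, -0.21], TCP at [0.24, 0.604, 0.231] pointing down, gripper open.
Joint ranges: [-2.88, 2.88], [-0.31, 2.03], [-1.54, 1.56], [0.2, 2.42], [-1.41, 4.55], [0.19, 2.02], [-2.57, 2.57]. Speed limits (rad/s): [2.57, 2.57, 3.14, 3.14, 3.14, 3.14, 3.14].

## Interface

Orientations are given as a unit quaternion [w, x, y, z].
In Python, from station import env gives the robot as it stands.
- The arm moves only by the shell command python3 drive.py, which reads ROWS from standard input. ROWS is a JSON list of rows, 1 to 5 of them, each written [[dx, dy, dz], turn, opening]: dx, dy, dz in m, then a turn about the tool's z in rad, then the finger opening in m; each row shifts and turns the commanded pose from where the row before left it, along the tool's axes as they then stand; what a row does not reach is not made up. A row lasts 1/12 s, in which the tool goes at most 0.0417 m and 0.125 rad, less where a joint would pass 70% of its speed; a pose out of reach is approached as far as the arm can. The fingers move at their own pace and stop on an object; the grip force is fixed at half the most. Time passes only in rows, so rows that do not move let the fingers close. It prints the time, the measured TCP pose, the force, the opening and the grip force at its end. Input that does not fit is refused with a message, and nothing moves.
- env.read_state(): the state, without advancing time (a new reading comes with each control period).
- env.camera(name): name is "side" or "top" or "wrist"; returns a dict with "image" (420x560x3 uint8, blue, green, red), "fov_y" (degrees; the focal length in pixels is half the picture's height over the tangent of half this angle, whatever the lens; pixels are square), "cx", "cy" (the principal point, pixels), "cam_to_world" (4x4, takes a point from camera to world coordinates); the wrist camera has in their place "mount" (4x4, takes a point from camera to tool coordinates, whose origin is the TCP and whose axes are the flange's). Camera axes: x right, y up, looking along -z (the intrinsics and any distortion apply to the point x, -y, -z); pixel columns grow to the right and rows downward; lengths in m; the calibration is good to about 2 mm. A picture is of the moment at which its call begins: read the wrist's pose just before it. There is no depth.
- env.hand_in(): hands the job in; it is judged then, once.
The state is a dict: "time": time; "joint_positions": joint angles; "dq": joint speeds; "joint_efforts": joint torques, N m; "ee_pos": TCP position; "orientation": TCP orientation; "force": force on the tool from outside, world axes, zero at the start; "moment": the same for the moment, N m; "opening": finger opening in m; "grip_force": force on a finger pad.
Only numpy, scipy, OpenCV 4.12 (cv2) and the standard library are available. Lean on these libraries where they do the work, as an engineer would, in place of code of your own. Each camera call takes 0.05 s, during which the arm holds its last target. There are 200 camera calls.

## Working session

There is one attempt and no reset: what is moved stays moved. The work goes in short steps, Python scripts to look and compute and a shell command to move; the robot and the scene stay as the last step left them, time stands still between calls to the robot, and variables do not carry over. Pictures are saved under pics/ and viewed, at most 14 in all, crops included, and the job is handed in when it is done.

```bash
ls; mkdir -p pics
python3 - <<'E'
from station import env
import cv2,numpy as np
s=env.read_state();print(s['time'],s['ee_pos'],s['orientation'],s['opening'])
for n in('top','side'):
    c=env.camera(n);cv2.imwrite(f'pics/{n}0.png',c['image']);print(n,{k:(np.round(v,4).tolist() if hasattr(v,'tolist') else v) for k,v in c.items() if k!='image'})
c=env.camera('wrist');print({k:v for k,v in c.items() if k!='image'});cv2.imwrite('pics/w0.png',c['image'])
E
```

```text
drive.py
pics
station.py
0.0 [0.23954777 0.60347988 0.23023599] [-2.15141981e-04  1.87757225e-01  9.82214962e-01 -9.72422613e-04] 0.08556190229738653
top {'fov_y': 49.67170854673007, 'cx': 283.10278401806596, 'cy': 200.63203456719486, 'cam_to_world': [[0.0724, 0.9743, -0.2133, 0.3352], [-0.9974, 0.0702, -0.018, -0.0899], [-0.0026, 0.214, 0.9768, 0.9834], [0.0, 0.0, 0.0, 1.0]]}
side {'fov_y': 56.130588635746115, 'cx': 276.26684199069086, 'cy': 207.10675789962082, 'cam_to_world': [[0.9709, 0.1597, -0.1786, 0.3994], [-0.2395, 0.6682, -0.7043, -0.6226], [0.0068, 0.7266, 0.687, 0.5861], [0.0, 0.0, 0.0, 1.0]]}
{'fov_y': 71.67002253270539, 'cx': 281.09545150036115, 'cy': 208.80463061377006, 'mount': array([[-9.35582251e-04,  9.56480764e-01,  2.91793888e-01,
         7.54254384e-02],
       [ 9.99999437e-01,  1.04098121e-03, -2.05956249e-04,
        -1.64179297e-03],
       [-5.00745144e-04,  2.91793531e-01, -9.56481199e-01,
        -1.42523126e-01],
       [ 0.00000000e+00,  0.00000000e+00,  0.00000000e+00,
         1.00000000e+00]])}
```

View pics/top0.png

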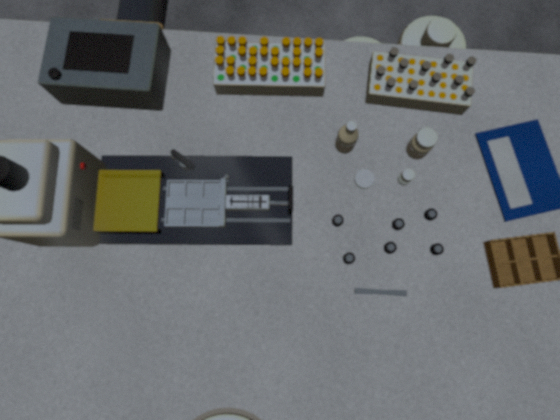

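View pics/side0.png

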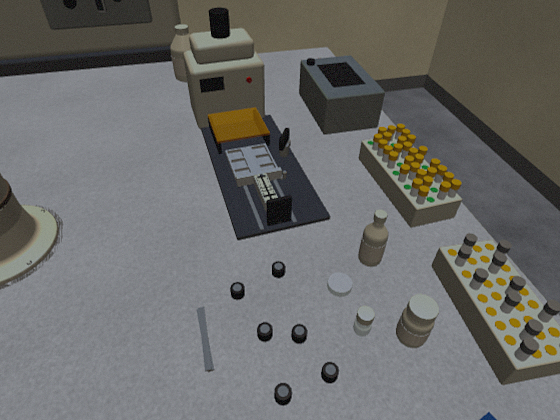

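Top view: six mounts near (338,220), (349,258), (398,224), (390,247), (431,214) and (437,249). The loader lies along image x, with its mouth near column 162, the tray at 165–227, the latch at (181,158) and the pull plate near (290,203). The side view agrees: six mounts, with the tweezers, dish, vial and two bottles close by.

```bash
cat > h.py <<'E'
import numpy as np,cv2
from scipy.spatial.transform import Rotation as R
from station import env
def tool(s):
    T=np.eye(4);q=np.array(s['orientation']);T[:3,:3]=R.from_quat(np.roll(q,-1)).as_matrix();T[:3,3]=s['ee_pos'];return T
def shot(n,f=None):
    s=env.read_state();c=env.camera(n);c['T']=c['cam_to_world'] if n!='wrist' else tool(s)@c['mount']
    if f: cv2.imwrite(f,c['image'])
    return c
def foc(c): return 210/np.tan(np.radians(c['fov_y']/2))
def px2w(c,u,v,z):
    f=foc(c);d=c['T'][:3,:3]@np.array([(u-c['cx'])/f,-(v-c['cy'])/f,-1]);o=c['T'][:3,3]
    return o+d*(z-o[2])/d[2]
def w2px(c,p):
    q=c['T'][:3,:3].T@(np.array(p)-c['T'][:3,3]);f=foc(c);return np.array([c['cx']+f*q[0]/-q[2],c['cy']-f*q[1]/-q[2]])
def crop(im,x0,y0,x1,y1,k,f): cv2.imwrite(f,cv2.resize(im[y0:y1,x0:x1],None,fx=k,fy=k,interpolation=cv2.INTER_CUBIC))
def tomove(p,yaw=None):
    "offset in tool axes from present pose to world TCP p"
    s=env.read_state();T=tool(s);return np.round(T[:3,:3].T@(np.array(p)-T[:3,3]),4)
E
python3 - <<'E'
from h import *
c=shot('top')
crop(c['image'],90,140,300,250,3.8,'pics/t1.png')
s=shot('side');crop(s['image'],200,100,330,240,4,'pics/s1.png')
crop(c['image'],325,160,455,300,4,'pics/t2.png')
for u,v in[(338,220),(349,258),(398,224),(390,247),(431,214),(437,249)]: print(px2w(c,u,v,.018).round(3))
for u,v in[(237,290),(278,269),(265,331),(299,333),(330,371),(283,393)]: print('s',px2w(s,u,v,.012).round(3))
E
```

```text
[ 0.512 -0.193  0.018]
[ 0.432 -0.22   0.018]
[ 0.512 -0.323  0.018]
[ 0.462 -0.306  0.018]
[ 0.539 -0.393  0.018]
[ 0.465 -0.406  0.018]
s [ 0.432 -0.221  0.012]
s [ 0.512 -0.194  0.012]
s [ 0.462 -0.309  0.012]
s [ 0.514 -0.325  0.012]
s [ 0.542 -0.394  0.012]
s [ 0.466 -0.408  0.012]
```

View pics/t1.png

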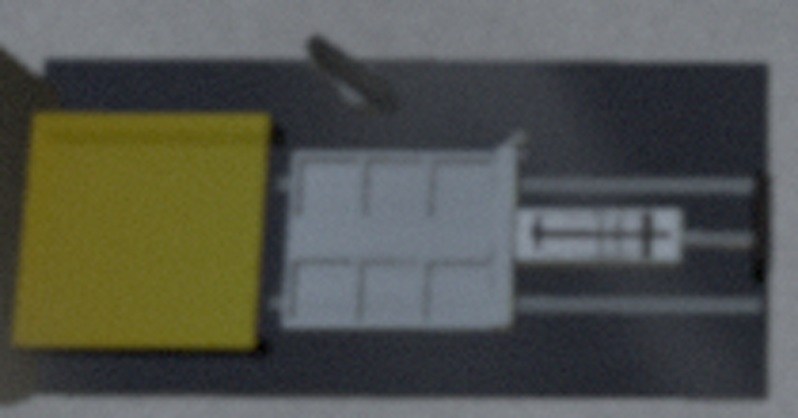

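View pics/t2.png

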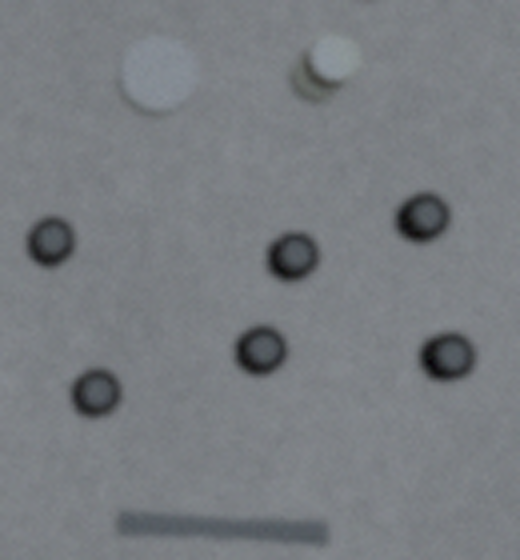

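Tray pockets, chamber, latch and gauge are clear in the crop; now for poses.

Run:
```python
from h import *
c=shot('top')
g=lambda x,y,z:px2w(c,x/3.8+90-.37,y/3.8+140-.37,z)
P=lambda n,*a:print(n,g(*a).round(4)[:2])
be=[g(767,64,.012),g(768,398,.012),g(47,60,.012),g(40,393,.012)]
for b in be: print('bed',b.round(4))
d=be[0]-be[2];e=be[1]-be[3];print('yaw top,bottom',np.arctan2(d[1],d[0]),np.arctan2(e[1],e[0]),'width',np.linalg.norm((be[0]-be[1])[:2]))
for n,x,y in[('mouth+',271,113),('mouth-',257,349),('back+',33,113),('back-',12,349)]:P(n,x,y,.049)
P('tray in+',290,152,.026);P('tray in-',281,327,.026)
P('tail +',519,135,.04);P('tail out -',515,327,.04)
P('latchA',314,42,.074);P('latchB',388,104,.074)
P('plate+',763,172,.087);P('plate-',763,283,.087)
P('mark0',538,232,.04);P('near',603,233,.04);P('far',617,233,.04);P('block',647,233,.04)
f=lambda x,y:px2w(c,x/4+325-.37,y/4+160-.37,.02)
for x,y in[(52,239),(97,391),(296,254),(263,348),(426,214),(452,355)]:print('m',f(x,y).round(4))
```

```text
bed [ 0.6497 -0.0834  0.012 ]
bed [ 0.4528 -0.0974  0.012 ]
bed [0.6217 0.3407 0.012 ]
bed [0.426  0.3136 0.012 ]
yaw top,bottom -1.5049554598882653 -1.505511285357431 width 0.1973360309428449
mouth+ [0.5888 0.1933]
mouth- [0.455  0.1835]
back+ [0.5792 0.3273]
back- [0.4453 0.3173]
tray in+ [0.5727 0.1863]
tray in- [0.4713 0.1784]
tail + [0.5885 0.0539]
tail out - [0.4787 0.0452]
latchA [0.6243 0.1673]
latchB [0.5918 0.1222]
plate+ [ 0.5648 -0.0859]
plate- [ 0.5044 -0.09  ]
mark0 [0.5332 0.0377]
near [0.5352 0.0013]
far [ 0.5358 -0.0065]
block [ 0.537  -0.0233]
m [ 0.5128 -0.1923  0.02  ]
m [ 0.433  -0.2198  0.02  ]
m [ 0.5141 -0.3233  0.02  ]
m [ 0.4622 -0.3068  0.02  ]
m [ 0.541  -0.3929  0.02  ]
m [ 0.4657 -0.4069  0.02  ]
```

View pics/s1.png

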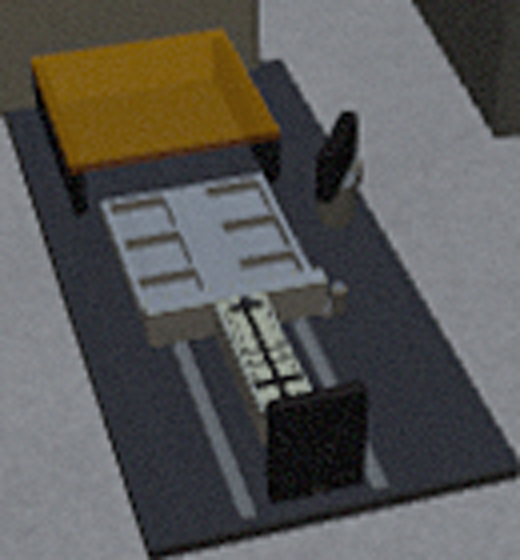

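```bash
echo '[[[0,0,-0.012],0.11,0.08],[[0,0,-0.012],0.11,0.08],[[0,0,-0.012],0.11,0.08],[[0,0,-0.012],0.11,0.08],[[0,0,-0.012],0.11,0.08]]' | python3 drive.py
echo '[[[0,0,-0.012],0.11,0.08],[[0,0,-0.012],0.11,0.08],[[0,0,-0.012],0.11,0.08],[[0,0,-0.012],0.11,0.08],[[0,0,0],0.11,0.08]]' | python3 drive.py
echo '[[[-0.035,0.006,0],0.022,0.06],[[-0.035,0.006,0],0,0.06],[[-0.035,0.006,0],0,0.06],[[-0.035,0.006,0],0,0.06],[[-0.035,0.006,0],0,0.06]]' | python3 drive.py
echo '[[[-0.035,0.006,0],0,0.06],[[-0.035,0.006,0],0,0.06],[[-0.035,0.006,0],0,0.06],[[-0.035,0.006,0],0,0.06],[[-0.035,0.006,0],0,0.06]]' | python3 drive.py
python3 - <<'E'
from h import *
s=env.read_state();print(s['joint_positions'],s['ee_pos'],tool(s)[:3,1])
E
```

```text
time: 0.72
ee_pos: [0.2397, 0.6041, 0.2918]
orientation: [-0.0, 0.45, 0.893, -0.0]
force: [0.5, -0.3, -0.1]
opening: 0.0801
grip_force: 0.0
time: 1.13
ee_pos: [0.2399, 0.6054, 0.3423]
orientation: [-0.001, 0.675, 0.737, 0.002]
force: [0.2, -0.1, 0.5]
opening: 0.0801
grip_force: 0.0
time: 1.55
ee_pos: [0.2829, 0.4303, 0.3392]
orientation: [-0.0, 0.681, 0.732, 0.0]
force: [0.3, -1.2, 0.2]
opening: 0.0599
grip_force: 0.0
time: 1.97
ee_pos: [0.3252, 0.2578, 0.3395]
orientation: [-0.0, 0.681, 0.732, 0.0]
force: [0.4, -0.5, 0.5]
opening: 0.0603
grip_force: 0.0
[-0.69706004 -0.06100609 -0.03610639  1.96205502 -0.00246346  1.23976869
 -0.66099174] [0.32518393 0.25781867 0.33947188] [9.97458504e-01 7.12480222e-02 5.01678384e-04]
```

```bash
echo '[[[-0.035,0.012,0.005],0,0.06],[[-0.035,0.012,0.005],0,0.06],[[-0.035,0.012,0.005],0,0.06],[[-0.035,0.012,0.005],0,0.06],[[-0.035,0.012,0.005],0,0.06]]' | python3 drive.py
echo '[[[-0.035,0.012,0.01],0,0.05],[[-0.035,0.012,0.01],0,0.05],[[-0.035,0.012,0.02],0,0.05],[[-0.035,0.012,0.02],0,0.05],[[-0.035,0.012,0.02],0,0.05]]' | python3 drive.py
echo '[[[-0.03,0.012,0.025],0,0.045],[[-0.03,0.012,0.025],0,0.045],[[-0.03,0.012,0.025],0,0.045],[[-0.02,0,0.02],0,0.045],[[0,0,0],0,0.045]]' | python3 drive.py
python3 - <<'E'
from h import *
s=env.read_state();print(s['joint_positions'][6],tomove([.513,-.1935,.1]))
c=shot('wrist','pics/w1.png');print(w2px(c,[.513,-.1935,.02]))
E
```

```text
time: 2.38
ee_pos: [0.3977, 0.0875, 0.3145]
orientation: [0.0, 0.681, 0.732, 0.001]
force: [0.8, 0.4, 0.4]
opening: 0.0599
grip_force: 0.0
time: 2.8
ee_pos: [0.47, -0.0818, 0.2346]
orientation: [0.001, 0.681, 0.732, 0.001]
force: [0.7, 1.8, 0.1]
opening: 0.0498
grip_force: 0.0
time: 3.22
ee_pos: [0.5102, -0.192, 0.1359]
orientation: [-0.002, 0.684, 0.73, -0.003]
force: [-0.9, -0.9, -0.6]
opening: 0.045
grip_force: 0.0
0.5845963012586547 [-0.0016  0.0029  0.0358]
[286.60743244 204.8209072 ]
```

View pics/w1.png

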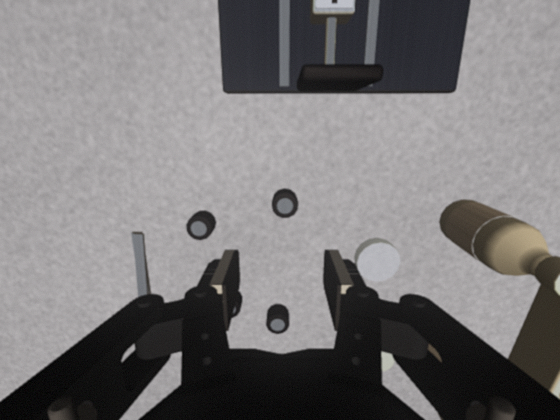

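The wrist picture shows the target mount's face at (286,204), where the top camera predicted (286.6,204.8), so the calibration holds. Now grasping with the fingertips about 10 mm up.

```bash
echo '[[[-0.0016,0.0029,0.03],0,0.045],[[0,0,0.03],0,0.045],[[0,0,0.03],0,0.045],[[0,0,0.02],0,0.045],[[0,0,0.0155],0,0.045]]' | python3 drive.py
echo '[[[0,0,0],0,0.045],[[0,0,0],0,0.015],[[0,0,0],0,0.015],[[0,0,0],0,0.015],[[0,0,0],0,0.015]]' | python3 drive.py
python3 -c "
from h import *
c=shot('wrist','pics/w2.png')"
```

```text
time: 3.68
ee_pos: [0.5159, -0.1865, 0.0134]
orientation: [-0.001, 0.681, 0.732, 0.0]
force: [-0.4, 0.5, 0.3]
opening: 0.045
grip_force: 0.0
time: 4.1
ee_pos: [0.5175, -0.1886, 0.0161]
orientation: [0.001, 0.681, 0.732, 0.001]
force: [-1.1, 1.2, 4.9]
opening: 0.0204
grip_force: 58.9
```

View pics/w2.png

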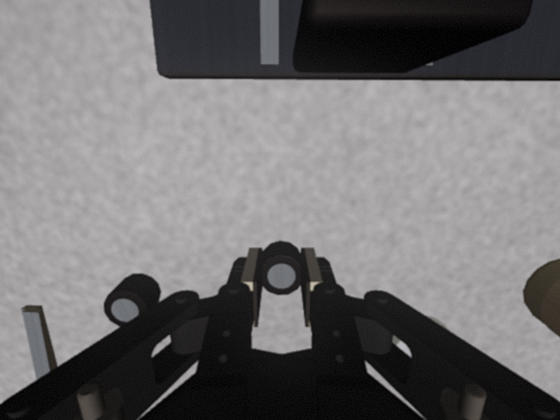

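The pinch is about 7 mm off-centre because I read the pose before the arm had settled. Measuring the puck and regripping.

```bash
echo '[[[0,0,0],0,0.045],[[0,0,0],0,0.045],[[0,0,0],0,0.045],[[0,0,0],0,0.045],[[0,0,0],0,0.045]]' | python3 drive.py | sed -n 1,2p
python3 - <<'E'
from h import *
c=shot('wrist');crop(c['image'],200,220,360,340,5,'pics/w3.png')
t=shot('top');im=t['image'];u,v=w2px(t,[.513,-.19,.02]);print(u,v)
s=env.read_state();print(s['ee_pos'])
for v in(268,270,272):print(px2w(c,281,v,.02))
E
```

```text
time: 4.57
ee_pos: [0.5159, -0.1888, 0.0142]
336.5846881893084 219.21546497614435
[ 0.51589458 -0.18874489  0.01421818]
[ 0.5141199 -0.1896713  0.02     ]
[ 0.51420153 -0.1908387   0.02      ]
[ 0.51428354 -0.19201133  0.02      ]
```

View pics/w3.png

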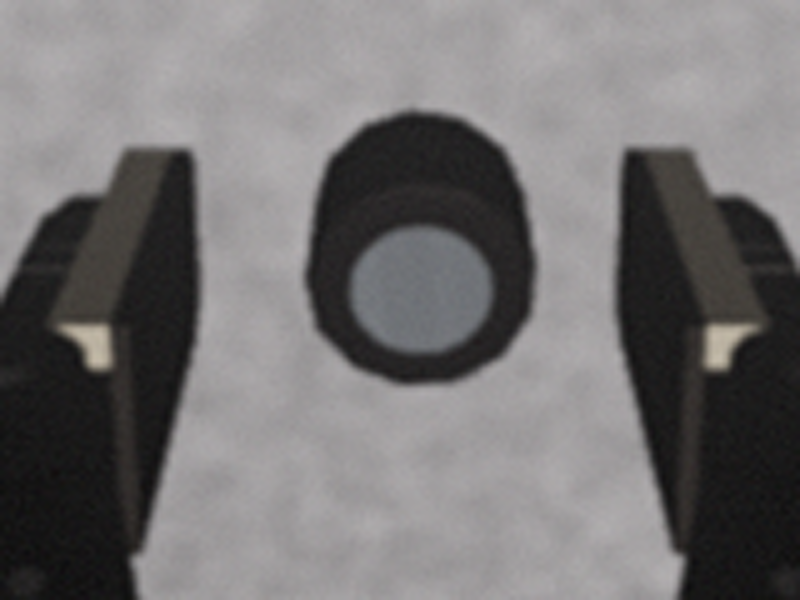

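```bash
echo '[[[-0.0066,0,0.002],0,0.045],[[0,0,0.002],0,0.045],[[0,0,0],0,0.045],[[0,0,0],0,0.045],[[0,0,0],0,0.015]]' | python3 drive.py
echo '[[[0,0,0],0,0.015],[[0,0,0],0,0.015],[[0,0,0],0,0.015],[[0,0,0],0,0.015],[[0,0,0],0,0.015]]' | python3 drive.py
```

```text
time: 5.08
ee_pos: [0.5164, -0.1953, 0.0102]
orientation: [-0.0, 0.682, 0.732, -0.0]
force: [-0.2, 0.6, 0.3]
opening: 0.0341
grip_force: 0.0
time: 5.5
ee_pos: [0.5165, -0.1952, 0.0106]
orientation: [-0.0, 0.682, 0.732, 0.0]
force: [-1.8, 0.9, 4.9]
opening: 0.0217
grip_force: 58.8
```

```bash
cat >> h.py <<'E'
def face(c,z,x0=240,x1=325,y0=225,y1=330):
    "bright metal face (bluish, ringed by black) between the fingers, wrist view"
    im=c['image'][y0:y1,x0:x1].astype(int);g=im.sum(2)/3
    dark=(cv2.GaussianBlur(g.astype(np.float32),(0,0),1)<70).astype(np.uint8)
    n,l,st,ce=cv2.connectedComponentsWithStats(1-dark,connectivity=4)
    r=[]
    for i in range(1,n):
        x,y,w,h,a=st[i]
        if 200<a<1200 and .7<w/h<1.6 and a/(w*h)>.65 and x>0 and y>0 and x+w<x1-x0 and y+h<y1-y0: u,v=ce[i]+[x0,y0];r.append((round(u,1),round(v,1),w,h,px2w(c,u,v,z).round(4)))
    return r
E
python3 - <<'E'
from h import *
c=shot('wrist','pics/w4.png');print(face(c,.02),w2px(c,tool(env.read_state())[:3,3]*[1,1,0]+[0,0,.02]))
E
```

```text
[(np.float64(280.9), np.float64(270.0), np.int32(29), np.int32(27), array([ 0.5147, -0.1953,  0.02  ]))] [284.61290425 270.10543719]
```

Face centred with the TCP; the grip is good. Lifting and moving to the tray.

```bash
echo '[[[0,0,-0.02],0,0.015],[[0,0,-0.03],0,0.015],[[0,0,-0.035],0,0.015],[[0,0,-0.035],0,0.015],[[0,0,-0.03],0,0.015]]' | python3 drive.py |tail -3
echo '[[[0.032,0.006,0],0,0.015],[[0.032,0.006,0],0,0.015],[[0.032,0.006,0],0,0.015],[[0.032,0.006,0],0,0.015],[[0.032,0.006,0],0,0.015]]' | python3 drive.py |tail -3
echo '[[[0.032,0.006,0],0,0.015],[[0.032,0.006,0],0,0.015],[[0.032,0.006,0],0,0.015],[[0.032,0.006,0],0,0.015],[[0.029,0.008,0],0,0.015]]' | python3 drive.py |tail -3
echo '[[[0,0,0],0,0.015],[[0,0,0],0,0.015],[[0,0,0],0,0.015]]' | python3 drive.py
python3 - <<'E'
from h import *
s=env.read_state();print(s['ee_pos'],s['joint_positions'][6])
c=shot('wrist','pics/w5.png')
o=np.array([.5262,.1235]);X=np.array([.071,-.9975]);Y=np.array([.9975,.071])
for a,b in[(-59,-51),(-59,51),(0,0)]: print(w2px(c,[*(o+X*a/1e3+Y*b/1e3),.026]))
im=c['image'].copy()
cv2.imwrite('pics/w5b.png',cv2.resize(im,(784,588)))
E
```

```text
force: [1.0, -0.4, -0.4]
opening: 0.0219
grip_force: 58.8
force: [0.4, 0.1, -0.7]
opening: 0.0215
grip_force: 58.8
force: [0.5, -0.2, -1.3]
opening: 0.0218
grip_force: 58.8
time: 7.05
ee_pos: [0.5555, 0.1247, 0.1599]
orientation: [0.0, 0.682, 0.732, -0.001]
force: [0.7, -0.4, -0.1]
opening: 0.0219
grip_force: 58.8
[0.55554464 0.12466156 0.15993186] -0.03521409090420094
[195.80038242 135.40649832]
[306.3665949 135.3105128]
[252.94408127 197.27052824]
```

View pics/w5b.png

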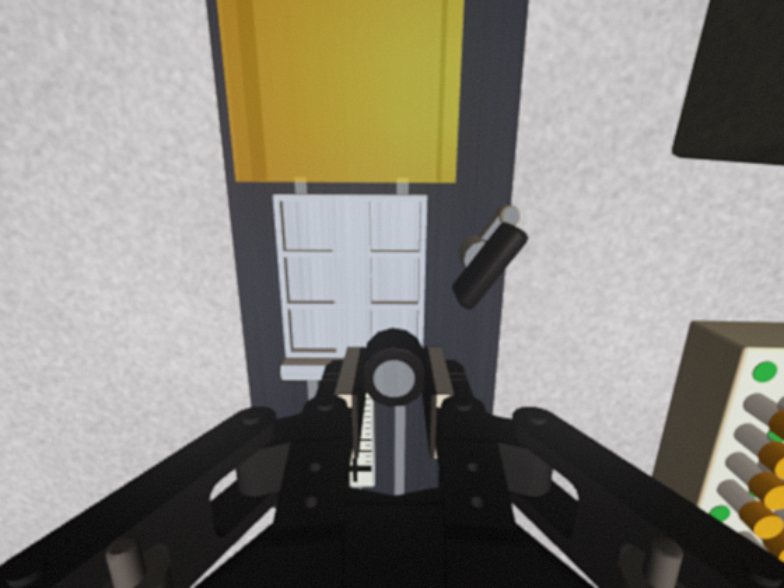

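Tray's inner edge is at (196,140)–(305,139), about 4 mm further out than I estimated, so the tray centre is ≈ (0.527, 0.1197). Turning the gripper 90° to keep the fingers clear of the latch wing on this first placement.

```bash
echo '[[[0,0,0],-0.12,0.015],[[0,0,0],-0.12,0.015],[[0,0,0],-0.12,0.015],[[0,0,0],-0.12,0.015],[[0,0,0],-0.12,0.015]]' | python3 drive.py |tail -1
echo '[[[0,0,0],-0.12,0.015],[[0,0,0],-0.12,0.015],[[0,0,0],-0.12,0.015],[[0,0,0],-0.12,0.015],[[0,0,0],-0.12,0.015]]' | python3 drive.py |tail -1
echo '[[[0,0,0],-0.12,0.015],[[0,0,0],-0.12,0.015],[[0,0,0],-0.12,0.015],[[0,0,0],-0.01,0.015],[[0,0,0],0,0.015]]' | python3 drive.py 
echo '[[[0,0,0],0,0.015],[[0,0,0],0,0.015]]' | python3 drive.py |tail -2
python3 - <<'E'
from h import *
print(tomove([.5569,.1218,.0291]),tool(env.read_state())[:3,1])
E
```

```text
grip_force: 58.8
grip_force: 58.8
time: 8.35
ee_pos: [0.5559, 0.1234, 0.1603]
orientation: [-0.0, -0.032, 0.999, -0.0]
force: [-0.4, -0.5, -0.4]
opening: 0.0219
grip_force: 58.8
opening: 0.0219
grip_force: 58.8
[-0.0008 -0.0029  0.1312] [-6.68227438e-02  9.97764835e-01 -2.33796745e-04]
```

```bash
echo '[[[-0.0008,-0.0029,0.03],0,0.015],[[0,0,0.03],0,0.015],[[0,0,0.03],0,0.015],[[0,0,0.02],0,0.015],[[0,0,0],0,0.015]]' | python3 drive.py |tail -1
echo '[[[0,0,0],0,0.015],[[0,0,0.01],0,0.015],[[0,0,0.006],0,0.015],[[0,0,0.0052],0,0.015],[[0,0,0],0,0.015]]' | python3 drive.py 
echo '[[[0,0,0],0,0.015],[[0,0,0],0,0.015]]' | python3 drive.py
```

```text
grip_force: 58.8
time: 9.35
ee_pos: [0.5569, 0.1225, 0.0289]
orientation: [0.0, -0.035, 0.999, 0.0]
force: [0.1, 0.2, 0.2]
opening: 0.0221
grip_force: 58.9
time: 9.52
ee_pos: [0.5571, 0.1225, 0.0295]
orientation: [0.0, -0.035, 0.999, 0.0]
force: [-0.4, -0.8, 0.1]
opening: 0.0218
grip_force: 58.9
```

```bash
echo '[[[0,0,0.001],0,0.015],[[0,0,0],0,0.015],[[0,0,0],0,0.04],[[0,0,0],0,0.04],[[0,0,0],0,0.04]]' | python3 drive.py 
echo '[[[0,0,-0.01],0,0.04],[[0,0,-0.02],0,0.04],[[0,0,-0.03],0,0.04],[[0,0,-0.03],0,0.04],[[0,0,-0.03],0,0.04]]' | python3 drive.py | tail -2
echo '[[[0,0,0],0.12,0.04],[[0,0,0],0.12,0.04],[[0,0,0],0.12,0.04],[[0,0,0],0.12,0.04],[[0,0,0],0.12,0.04]]' | python3 drive.py |tail -1
echo '[[[0,0,0],0.12,0.04],[[0,0,0],0.12,0.04],[[0,0,0],0.12,0.04],[[0,0,0],0.12,0.04],[[0,0,0],0.12,0.04]]' | python3 drive.py |tail -1
echo '[[[-0.0,0,0],0.12,0.04],[[0,0,0],0.12,0.04],[[0,0,0],0.12,0.04],[[0,0,0],0.01,0.04],[[-0.02,0,0],0,0.04]]' | python3 drive.py
python3 - <<'E'
from h import *
t=shot('top','pics/t3.png')
for m in[(.433,-.2198),(.5141,-.3233),(.4622,-.3068),(.541,-.3929),(.4657,-.4069)]:
    u,v=w2px(t,[*m,.02]);x0,y0=int(u)-14,int(v)-14
    g=cv2.GaussianBlur(cv2.resize(t['image'][y0:y0+28,x0:x0+28],None,fx=4,fy=4).mean(2).astype(np.float32),(0,0),2)
    yy,xx=np.where(g<60);print((u,v),len(xx),(xx.mean()/4+x0,yy.mean()/4+y0))
print(env.read_state()['time'])
E
```

```text
time: 9.93
ee_pos: [0.5568, 0.1225, 0.0282]
orientation: [-0.0, -0.035, 0.999, 0.0]
force: [-0.3, -1.1, -0.7]
opening: 0.0402
grip_force: 0.0
opening: 0.0397
grip_force: 0.0
grip_force: 0.0
grip_force: 0.0
time: 11.6
ee_pos: [0.5579, 0.1077, 0.1485]
orientation: [-0.001, 0.678, 0.735, 0.001]
force: [0.1, 1.3, 0.4]
opening: 0.0397
grip_force: 0.0
(np.float64(348.87953295379134), np.float64(257.3991290265895)) 292 (np.float64(346.05308219178085), np.float64(260.13099315068496))
(np.float64(398.6070075586277), np.float64(223.1119146109286)) 560 (np.float64(395.55401785714287), np.float64(225.90044642857143))
(np.float64(390.38555204776947), np.float64(246.61140888691992)) 542 (np.float64(387.5668819188192), np.float64(249.11577490774908))
(np.float64(431.13489242142094), np.float64(213.13181721237933)) 678 (np.float64(428.0084808259587), np.float64(215.83038348082596))
(np.float64(437.65073255289013), np.float64(248.3650894002694)) 678 (np.float64(433.92846607669617), np.float64(250.16666666666666))
11.65
```

```bash
cat >> h.py <<'E'
def seek(guess,z=.02,b=(.0018,0)):
    "wrist view: face nearest guess; print it and the tool-axis move to it at TCP z .0102"
    c=shot('wrist');u,v=w2px(c,[*guess,z]);r=face(c,z,max(0,int(u)-45),min(560,int(u)+45),max(0,int(v)-45),min(420,int(v)+45))
    for f in r: print(f[:4],f[4],tomove([f[4][0]+b[0],f[4][1]+b[1],.0102]))
    if not r: print('none',u,v);cv2.imwrite('pics/none.png',c['image'])
M=[(.433,-.2198),(.5141,-.3233),(.4622,-.3068),(.541,-.3929),(.4657,-.4069)]
def pucks(t,idx):
    for i in idx:
        u,v=w2px(t,[*M[i],.02]);x0,y0=int(u)-14,int(v)-14
        g=cv2.GaussianBlur(cv2.resize(t['image'][y0:y0+28,x0:x0+28],None,fx=4,fy=4).mean(2).astype(np.float32),(0,0),2)
        yy,xx=np.where(g<60);print('puck',i,len(xx),np.round((xx.mean()/4+x0-u+3,yy.mean()/4+y0-v-2.6),1) if len(xx) else 'gone')
E
echo '[[[-0.032,-0.015,0],0,0.045],[[-0.032,-0.015,0],0,0.045],[[-0.032,-0.015,0],0,0.045],[[-0.032,-0.015,0],0,0.045],[[-0.032,-0.015,0],0,0.045]]' | python3 drive.py |tail -1
echo '[[[-0.032,-0.015,0],0,0.045],[[-0.032,-0.015,0],0,0.045],[[-0.032,-0.015,0],0,0.045],[[-0.032,-0.015,0.025],0,0.045],[[-0.03,-0.013,0.025],0,0.045]]' | python3 drive.py |tail -1
echo '[[[0,0,0],0,0.045],[[0,0,0],0,0.045],[[0,0,0],0,0.045]]' | python3 drive.py |head -3
python3 - <<'E'
from h import *
seek(M[0]); print(tool(env.read_state())[:3,1])
E
```

```text
grip_force: 0.0
grip_force: 0.0
time: 12.73
ee_pos: [0.4338, -0.2237, 0.0993]
orientation: [-0.0, 0.681, 0.732, 0.0]
(np.float64(279.9), np.float64(213.8), np.int32(19), np.int32(19)) [ 0.4311 -0.2223  0.02  ] [ 0.0009 -0.0017  0.0894]
[9.97313983e-01 7.32384396e-02 9.74682728e-04]
```

```bash
echo '[[[0.002,-0.0015,0.025],0,0.045],[[0,0,0.025],0,0.045],[[0,0,0.02],0,0.045],[[0,0,0.01],0,0.045],[[0,0,0.009],0,0.045]]' | python3 drive.py |head -2
echo '[[[0,0,0],0,0.045],[[0,0,0],0,0.045]]' | python3 drive.py |head -2
python3 - <<'E'
from h import *
seek(M[0])
E
```

```text
time: 13.2
ee_pos: [0.433, -0.2206, 0.0098]
time: 13.37
ee_pos: [0.4328, -0.2218, 0.0106]
(np.float64(280.9), np.float64(271.0), np.int32(29), np.int32(27)) [ 0.4309 -0.2224  0.02  ] [-0.0003 -0.0003  0.0007]
```

```bash
echo '[[[0,0,0],0,0.015],[[0,0,0],0,0.015],[[0,0,0],0,0.015],[[0,0,0],0,0.015],[[0,0,-0.02],0,0.015]]' | python3 drive.py |tail -2
echo '[[[0,0,-0.03],0,0.015],[[0,0,-0.035],0,0.015],[[0.015,0.004,-0.03],0,0.015],[[0.034,0.008,-0.01],0,0.015],[[0.034,0.008,0],0,0.015]]' | python3 drive.py |tail -2
echo '[[[0.034,0.008,0],0,0.015],[[0.034,0.008,0],0,0.015],[[0.034,0.008,0],0,0.015],[[0.034,0.008,0],0,0.015],[[0.034,0.008,0],0,0.015]]' | python3 drive.py |tail -2
echo '[[[0.034,0.008,0],0,0.015],[[0.034,0.008,0],0,0.015],[[0.034,0.008,0],0,0.015],[[0.017,0.004,0],0,0.015],[[0,0,0],0,0.015]]' | python3 drive.py |tail -2
echo '[[[0,0,0],0,0.015],[[0,0,0],0,0.015]]' | python3 drive.py |tail -2
python3 - <<'E'
from h import *
print(tomove([.4944,.1555,.0288]));c=shot('wrist','pics/w6.png');print(face(c,.038,150,560,80,230))
crop(c['image'],150,80,420,300,2.9,'pics/w6c.png')
E
```

```text
opening: 0.0215
grip_force: 58.8
opening: 0.0218
grip_force: 58.8
opening: 0.0217
grip_force: 58.8
opening: 0.022
grip_force: 58.8
opening: 0.0217
grip_force: 58.8
[0.0014 0.0012 0.1065]
[]
```

View pics/w6c.png

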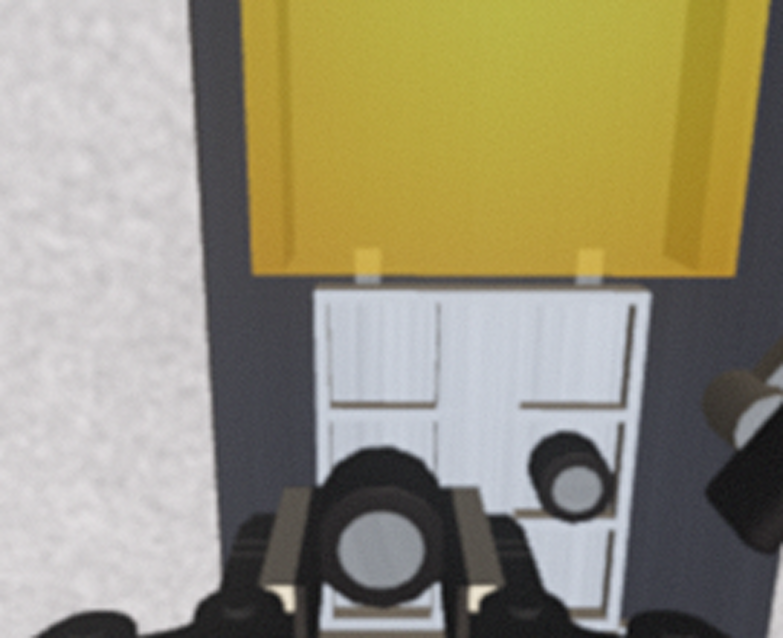

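The first puck sits upright and centred in the middle +y pocket, so the tray estimate is right. Placing the second in the inner −y pocket.

```bash
echo '[[[0.0014,0.0012,0.03],0,0.015],[[0,0,0.03],0,0.015],[[0,0,0.02],0,0.015],[[0,0,0.01],0,0.015],[[0,0,0],0,0.015]]' | python3 drive.py |tail -1
echo '[[[0,0,0.008],0,0.015],[[0,0,0.006],0,0.015],[[0,0,0.003],0,0.015],[[0,0,0],0,0.015],[[0,0,0],0,0.015]]' | python3 drive.py 
python3 -c "
from h import *
print(tomove([.4944,.1555,.0283]))"
```

```text
grip_force: 58.8
time: 16.13
ee_pos: [0.4953, 0.1567, 0.0294]
orientation: [0.0, 0.682, 0.732, 0.001]
force: [-1.6, -1.0, 5.9]
opening: 0.0216
grip_force: 59.6
[-0.0012 -0.001   0.0011]
```

```bash
echo '[[[0,0,0],0,0.036],[[0,0,0],0,0.036],[[0,0,0],0,0.036],[[0,0,-0.01],0,0.036],[[0,0,-0.02],0,0.036]]' | python3 drive.py |tail -2
echo '[[[0,0,-0.03],0,0.04],[[0,0,-0.03],0,0.04],[[0,0,-0.03],0,0.04],[[0,0,0],0,0.04],[[0,0,0],0,0.04]]' | python3 drive.py | head -2
python3 - <<'E'
from h import *
c=shot('wrist','pics/w7.png');print('placed',face(c,.038,240,330,180,300))
t=shot('top','pics/t4.png');pucks(t,[1,2,3,4])
E
echo '[[[-0.034,-0.001,0],0,0.04],[[-0.034,-0.001,0],0,0.04],[[-0.034,-0.001,0],0,0.04],[[-0.034,-0.001,0],0,0.04],[[-0.034,-0.001,0],0,0.04]]' | python3 drive.py |tail -1
echo '[[[-0.034,-0.001,0],0,0.045],[[-0.034,-0.001,0],0,0.045],[[-0.034,-0.001,0],0,0.045],[[-0.034,-0.001,0],0,0.045],[[-0.034,-0.001,0],0,0.045]]' | python3 drive.py |tail -1
echo '[[[-0.034,-0.001,0.01],0,0.045],[[-0.034,-0.001,0.015],0,0.045],[[-0.034,-0.001,0.015],0,0.045],[[-0.034,-0.001,0.01],0,0.045],[[0,0,0],0,0.045]]' | python3 drive.py |tail -1
echo '[[[0,0,0],0,0.045],[[0,0,0],0,0.045]]' | python3 drive.py |head -2
python3 - <<'E'
from h import *
seek(M[1])
E
```

```text
opening: 0.0356
grip_force: 0.0
time: 16.97
ee_pos: [0.4961, 0.1574, 0.1506]
placed [(np.float64(279.5), np.float64(205.1), np.int32(18), np.int32(18), array([0.4936, 0.1567, 0.038 ]))]
puck 1 526 [-0.1  0.2]
puck 2 510 [ 0.1 -0. ]
puck 3 646 [-0.1  0.2]
puck 4 652 [-0.8 -0.7]
grip_force: 0.0
grip_force: 0.0
grip_force: 0.0
time: 18.48
ee_pos: [0.5132, -0.3181, 0.0965]
(np.float64(281.9), np.float64(225.6), np.int32(19), np.int32(18)) [ 0.5125 -0.3255  0.02  ] [-0.0084 -0.0002  0.0868]
```

```bash
echo '[[[-0.0084,0,0.025],0,0.045],[[0,0,0.025],0,0.045],[[0,0,0.02],0,0.045],[[0,0,0.01],0,0.045],[[0,0,0.006],0,0.045]]' | python3 drive.py |head -2
echo '[[[0,0,0],0,0.045],[[0,0,0],0,0.045]]' | python3 drive.py |head -2
python3 - <<'E'
from h import *
seek(M[1])
E
```

```text
time: 18.95
ee_pos: [0.5147, -0.3249, 0.0107]
time: 19.12
ee_pos: [0.5157, -0.327, 0.0128]
(np.float64(278.1), np.float64(265.2), np.int32(29), np.int32(27)) [ 0.5123 -0.3256  0.02  ] [ 0.0021 -0.0017  0.0031]
```

```bash
echo '[[[0.002,-0.0017,0.0025],0,0.045],[[0,0,0],0,0.045],[[0,0,0],0,0.015],[[0,0,0],0,0.015],[[0,0,0],0,0.015]]' | python3 drive.py |head -2
echo '[[[0,0,0],0,0.015],[[0,0,0],0,0.015],[[0,0,-0.02],0,0.015],[[0,0,-0.03],0,0.015],[[0,0,-0.035],0,0.015]]' | python3 drive.py |tail -5
echo '[[[0.02,0.003,-0.03],0,0.015],[[0.034,0.005,-0.02],0,0.015],[[0.034,0.005,0],0,0.015],[[0.034,0.005,0],0,0.015],[[0.034,0.005,0],0,0.015]]' | python3 drive.py |tail -2
echo '[[[0.034,0.005,0],0,0.015],[[0.034,0.005,0],0,0.015],[[0.034,0.005,0],0,0.015],[[0.034,0.005,0],0,0.015],[[0.034,0.005,0],0,0.015]]' | python3 drive.py |tail -2
echo '[[[0.034,0.005,0],0,0.015],[[0.034,0.005,0],0,0.015],[[0.034,0.005,0],0,0.015],[[0.034,0.005,0],0,0.015],[[0.018,0.004,0],0,0.015]]' | python3 drive.py |tail -2
echo '[[[0,0,0],0,0.015],[[0,0,0],0,0.015],[[0,0,0],0,0.015]]' | python3 drive.py |tail -2
python3 - <<'E'
from h import *
print(tomove([.5542,.1597,.029]));c=shot('wrist','pics/w8.png');print(face(c,.15,240,325,225,330))
E
```

```text
time: 19.58
ee_pos: [0.5134, -0.3257, 0.0104]
ee_pos: [0.5115, -0.3247, 0.0938]
orientation: [-0.002, 0.682, 0.732, -0.001]
force: [0.6, -0.4, 0.2]
opening: 0.0218
grip_force: 58.8
opening: 0.022
grip_force: 58.8
opening: 0.0217
grip_force: 58.8
opening: 0.0221
grip_force: 58.8
opening: 0.0218
grip_force: 58.8
[0.0024 0.0036 0.1156]
[(np.float64(280.9), np.float64(270.3), np.int32(31), np.int32(28), array([0.5491, 0.1547, 0.15  ]))]
```

```bash
echo '[[[0.0024,0.0036,0.03],0,0.015],[[0,0,0.03],0,0.015],[[0,0,0.03],0,0.015],[[0,0,0.01],0,0.015],[[0,0,0],0,0.015]]' | python3 drive.py |tail -1
echo '[[[0,0,0.008],0,0.015],[[0,0,0.005],0,0.015],[[0,0,0.0026],0,0.015],[[0,0,0],0,0.015],[[0,0,0],0,0.015]]' | python3 drive.py 
echo '[[[0,0,0],0,0.036],[[0,0,0],0,0.036],[[0,0,0],0,0.036],[[0,0,-0.01],0,0.036],[[0,0,-0.02],0,0.036]]' | python3 drive.py |tail -5
echo '[[[0,0,-0.03],0,0.04],[[0,0,-0.03],0,0.04],[[0,0,-0.03],0,0.04],[[0,0,0],0,0.04],[[0,0,0],0,0.04]]' | python3 drive.py | head -2
python3 - <<'E'
from h import *
c=shot('wrist','pics/w9.png');print('placed',face(c,.038,240,330,180,300))
t=shot('top','pics/t5.png');pucks(t,[2,3,4])
E
```

```text
grip_force: 58.9
time: 22.38
ee_pos: [0.5548, 0.1612, 0.0297]
orientation: [0.0, 0.682, 0.732, 0.001]
force: [-0.6, 0.3, 0.2]
opening: 0.0219
grip_force: 58.9
ee_pos: [0.5523, 0.1604, 0.0578]
orientation: [-0.001, 0.682, 0.732, -0.002]
force: [0.4, 0.6, 0.1]
opening: 0.0362
grip_force: 0.0
time: 23.22
ee_pos: [0.556, 0.1616, 0.1519]
placed [(np.float64(278.8), np.float64(204.3), np.int32(19), np.int32(18), array([0.5528, 0.1612, 0.038 ])), (np.float64(277.6), np.float64(244.1), np.int32(18), np.int32(17), array([0.5543, 0.1216, 0.038 ]))]
puck 2 498 [0.1 0.1]
puck 3 665 [-0.2  0. ]
puck 4 654 [-0.8 -0.8]
```

```bash
echo '[[[-0.034,-0.009,0],0,0.04],[[-0.034,-0.009,0],0,0.04],[[-0.034,-0.009,0],0,0.04],[[-0.034,-0.009,0],0,0.04],[[-0.034,-0.009,0],0,0.04]]' | python3 drive.py |tail -1
echo '[[[-0.034,-0.009,0],0,0.04],[[-0.034,-0.009,0],0,0.04],[[-0.034,-0.009,0],0,0.04],[[-0.034,-0.009,0],0,0.04],[[-0.034,-0.009,0],0,0.04]]' | python3 drive.py |tail -1
echo '[[[-0.034,-0.009,0.01],0,0.045],[[-0.034,-0.009,0.015],0,0.045],[[-0.034,-0.009,0.015],0,0.045],[[-0.02,-0.009,0.01],0,0.045],[[0,0,0],0,0.045]]' | python3 drive.py |tail -1
echo '[[[0,0,0],0,0.045],[[0,0,0],0,0.045],[[0,0,0],0,0.045]]' | python3 drive.py |head -2
python3 - <<'E'
from h import *
seek(M[2])
E
```

```text
grip_force: 0.0
grip_force: 0.0
grip_force: 0.0
time: 24.82
ee_pos: [0.462, -0.307, 0.0987]
(np.float64(280.8), np.float64(218.8), np.int32(20), np.int32(19)) [ 0.4601 -0.3094  0.02  ] [-0.0024 -0.0005  0.0887]
```

```bash
echo '[[[-0.0024,-0.0005,0.025],0,0.045],[[0,0,0.025],0,0.045],[[0,0,0.02],0,0.045],[[0,0,0.01],0,0.045],[[0,0,0.0085],0,0.045]]' | python3 drive.py |head -2
echo '[[[0,0,0],0,0.045],[[0,0,0],0,0.045],[[0,0,0],0,0.045]]' | python3 drive.py |head -2
python3 - <<'E'
from h import *
seek(M[2])
E
```

```text
time: 25.28
ee_pos: [0.4613, -0.3098, 0.0097]
time: 25.53
ee_pos: [0.462, -0.3116, 0.0116]
(np.float64(281.0), np.float64(265.1), np.int32(29), np.int32(27)) [ 0.46   -0.3095  0.02  ] [ 0.0022 -0.      0.0015]
```

```bash
echo '[[[0.002,0,0.001],0,0.045],[[0,0,0],0,0.045],[[0,0,0],0,0.015],[[0,0,0],0,0.015],[[0,0,0],0,0.015]]' | python3 drive.py |head -2
echo '[[[0,0,0],0,0.015],[[0,0,0],0,0.015],[[0,0,-0.02],0,0.015],[[0,0,-0.03],0,0.015],[[0,0,-0.035],0,0.015]]' | python3 drive.py |tail -5
echo '[[[0.02,0.003,-0.03],0,0.015],[[0.034,0.005,-0.02],0,0.015],[[0.034,0.005,0],0,0.015],[[0.034,0.005,0],0,0.015],[[0.034,0.005,0],0,0.015]]' | python3 drive.py |tail -2
echo '[[[0.034,0.005,0],0,0.015],[[0.034,0.005,0],0,0.015],[[0.034,0.005,0],0,0.015],[[0.034,0.005,0],0,0.015],[[0.034,0.005,0],0,0.015]]' | python3 drive.py |tail -2
echo '[[[0.034,0.005,0],0,0.015],[[0.034,0.005,0],0,0.015],[[0.028,0.007,0],0,0.015],[[0,0,0],0,0.015],[[0,0,0],0,0.015]]' | python3 drive.py |tail -2
echo '[[[0,0,0],0,0.015],[[0,0,0],0,0.015]]' | python3 drive.py |tail -2
python3 - <<'E'
from h import *
print(tomove([.4971,.1176,.029]));c=shot('wrist','pics/w10.png');print(face(c,.15,240,325,225,330))
E
```

```text
time: 26.0
ee_pos: [0.4611, -0.3092, 0.0101]
ee_pos: [0.4592, -0.3084, 0.0938]
orientation: [-0.002, 0.682, 0.732, -0.001]
force: [0.9, 0.2, -0.5]
opening: 0.022
grip_force: 58.8
opening: 0.0222
grip_force: 58.8
opening: 0.0223
grip_force: 58.8
opening: 0.0221
grip_force: 58.8
opening: 0.0219
grip_force: 58.8
[0.0029 0.0017 0.1154]
[(np.float64(281.0), np.float64(270.9), np.int32(31), np.int32(29), array([0.494, 0.112, 0.15 ]))]
```

```bash
echo '[[[0.002,0.0017,0.03],0,0.015],[[0,0,0.03],0,0.015],[[0,0,0.03],0,0.015],[[0,0,0.01],0,0.015],[[0,0,0],0,0.015]]' | python3 drive.py |tail -1
echo '[[[0,0,0.008],0,0.015],[[0,0,0.005],0,0.015],[[0,0,0.0024],0,0.015],[[0,0,0],0,0.015],[[0,0,0],0,0.015]]' | python3 drive.py 
echo '[[[0,0,0],0,0.036],[[0,0,0],0,0.036],[[0,0,0],0,0.036],[[0,0,-0.01],0,0.036],[[0,0,-0.02],0,0.036]]' | python3 drive.py |tail -5
echo '[[[0,0,-0.03],0,0.04],[[0,0,-0.03],0,0.04],[[0,0,-0.03],0,0.04],[[0,0,0],0,0.04],[[0,0,0],0,0.04]]' | python3 drive.py | head -2
python3 - <<'E'
from h import *
c=shot('wrist','pics/w11.png');print('placed',face(c,.038,240,330,180,300))
t=shot('top','pics/t6.png');pucks(t,[3,4])
E
echo '[[[-0.034,0,0],0,0.04],[[-0.034,0,0],0,0.04],[[-0.034,0,0],0,0.04],[[-0.034,0,0],0,0.04],[[-0.034,0,0],0,0.04]]' | python3 drive.py |head -2
```

```text
grip_force: 58.9
time: 28.72
ee_pos: [0.4979, 0.1187, 0.0298]
orientation: [0.0, 0.682, 0.732, 0.001]
force: [-0.0, -0.0, -0.8]
opening: 0.0217
grip_force: 58.9
ee_pos: [0.4955, 0.1179, 0.0582]
orientation: [-0.001, 0.682, 0.732, -0.002]
force: [0.2, -0.4, -0.4]
opening: 0.036
grip_force: 0.0
time: 29.55
ee_pos: [0.499, 0.119, 0.1517]
placed [(np.float64(279.0), np.float64(204.5), np.int32(19), np.int32(18), array([0.496 , 0.1185, 0.038 ]))]
puck 3 667 [-0.1  0.1]
puck 4 673 [-0.7 -0.8]
time: 30.07
ee_pos: [0.508, -0.0525, 0.1477]
```

```bash
echo '[[[-0.034,0.001,0],0,0.04],[[-0.034,0.001,0],0,0.04],[[-0.034,0.001,0],0,0.04],[[-0.034,0.001,0],0,0.04],[[-0.034,0.001,0],0,0.04]]' | python3 drive.py |tail -1
echo '[[[-0.034,0.001,0.01],0,0.045],[[-0.034,0.001,0.015],0,0.045],[[-0.034,0.001,0.015],0,0.045],[[-0.034,0,0.01],0,0.045],[[-0.034,0,0],0,0.045]]' | python3 drive.py |tail -1
echo '[[[0,0,0],0,0.045],[[0,0,0],0,0.045],[[0,0,0],0,0.045]]' | python3 drive.py |head -2
python3 - <<'E'
from h import *
seek(M[3])
E
```

```text
grip_force: 0.0
grip_force: 0.0
time: 31.15
ee_pos: [0.5404, -0.3889, 0.0972]
(np.float64(281.2), np.float64(224.7), np.int32(19), np.int32(18)) [ 0.539  -0.3957  0.02  ] [-0.008  -0.0007  0.0874]
```

```bash
echo '[[[-0.006,-0.0007,0.025],0,0.045],[[0,0,0.025],0,0.045],[[0,0,0.02],0,0.045],[[0,0,0.01],0,0.045],[[0,0,0.008],0,0.045]]' | python3 drive.py |head -2
echo '[[[0,0,0],0,0.045],[[0,0,0],0,0.045],[[0,0,0],0,0.045]]' | python3 drive.py |head -2
python3 - <<'E'
from h import *
seek(M[3])
E
```

```text
time: 31.62
ee_pos: [0.5412, -0.3932, 0.0095]
time: 31.87
ee_pos: [0.5422, -0.3961, 0.0124]
(np.float64(278.1), np.float64(267.5), np.int32(29), np.int32(26)) [ 0.5388 -0.3959  0.02  ] [ 0.0005 -0.0016  0.0024]
```

```bash
echo '[[[0.0005,-0.0016,0.002],0,0.045],[[0,0,0],0,0.045],[[0,0,0],0,0.015],[[0,0,0],0,0.015],[[0,0,0],0,0.015]]' | python3 drive.py |head -2
echo '[[[0,0,0],0,0.015],[[0,0,0],0,0.015],[[0,0,-0.02],0,0.015],[[0,0,-0.03],0,0.015],[[0,0,-0.035],0,0.015]]' | python3 drive.py |tail -5
echo '[[[0.02,0.003,-0.03],0,0.015],[[0.034,0.004,-0.02],0,0.015],[[0.034,0.004,0],0,0.015],[[0.034,0.004,0],0,0.015],[[0.034,0.004,0],0,0.015]]' | python3 drive.py |tail -2
echo '[[[0.034,0.004,0],0,0.015],[[0.034,0.004,0],0,0.015],[[0.034,0.004,0],0,0.015],[[0.034,0.004,0],0,0.015],[[0.034,0.004,0],0,0.015]]' | python3 drive.py |tail -2
echo '[[[0.034,0.004,0],0,0.015],[[0.034,0.004,0],0,0.015],[[0.034,0.004,0],0,0.015],[[0.034,0.003,0],0,0.015],[[0.018,0,0],0,0.015]]' | python3 drive.py |tail -2
echo '[[[0,0,0],0,0.015],[[0,0,0],0,0.015],[[0,0,0],0,0.015]]' | python3 drive.py |tail -2
python3 - <<'E'
from h import *
print(tomove([.5596,.0839,.029]));c=shot('wrist','pics/w12.png');print(face(c,.15,240,325,225,330))
E
```

```text
time: 32.33
ee_pos: [0.5399, -0.3956, 0.0098]
ee_pos: [0.5379, -0.394, 0.0924]
orientation: [-0.003, 0.682, 0.732, -0.001]
force: [0.6, 0.3, 0.6]
opening: 0.022
grip_force: 58.8
opening: 0.0221
grip_force: 58.8
opening: 0.0221
grip_force: 58.8
opening: 0.0219
grip_force: 58.8
opening: 0.022
grip_force: 58.8
[-0.0022  0.0002  0.1149]
[(np.float64(280.9), np.float64(271.7), np.int32(31), np.int32(28), array([0.5576, 0.0834, 0.15  ]))]
```

```bash
echo '[[[-0.003,0.0002,0.03],0,0.015],[[0,0,0.03],0,0.015],[[0,0,0.03],0,0.015],[[0,0,0.01],0,0.015],[[0,0,0],0,0.015]]' | python3 drive.py |tail -1
echo '[[[0,0,0.007],0,0.015],[[0,0,0.005],0,0.015],[[0,0,0.0026],0,0.015],[[0,0,0],0,0.015],[[0,0,0],0,0.015]]' | python3 drive.py 
echo '[[[0,0,0],0,0.036],[[0,0,0],0,0.036],[[0,0,0],0,0.036],[[0,0,-0.01],0,0.036],[[0,0,-0.02],0,0.036]]' | python3 drive.py |tail -5
echo '[[[0,0,-0.03],0,0.04],[[0,0,-0.03],0,0.04],[[0,0,-0.03],0,0.04],[[0,0,0],0,0.04],[[0,0,0],0,0.04]]' | python3 drive.py | head -2
python3 - <<'E'
from h import *
c=shot('wrist','pics/w13.png');print('placed',face(c,.038,240,330,180,300))
t=shot('top','pics/t7.png');pucks(t,[4])
E
echo '[[[-0.034,-0.007,0],0,0.04],[[-0.034,-0.007,0],0,0.04],[[-0.034,-0.007,0],0,0.04],[[-0.034,-0.007,0],0,0.04],[[-0.034,-0.007,0],0,0.04]]' | python3 drive.py |head -2
```

```text
grip_force: 58.9
time: 35.13
ee_pos: [0.5604, 0.0845, 0.0302]
orientation: [0.0, 0.682, 0.732, 0.001]
force: [-0.0, -0.5, -0.6]
opening: 0.0222
grip_force: 58.9
ee_pos: [0.5578, 0.084, 0.0583]
orientation: [-0.001, 0.682, 0.732, -0.002]
force: [1.0, -0.3, 0.2]
opening: 0.0361
grip_force: 0.0
time: 35.97
ee_pos: [0.5616, 0.0847, 0.1523]
placed [(np.float64(278.8), np.float64(204.3), np.int32(19), np.int32(18), array([0.5584, 0.0841, 0.038 ]))]
puck 4 662 [-0.8 -0.8]
time: 36.48
ee_pos: [0.5353, -0.089, 0.148]
```

```bash
echo '[[[-0.034,-0.01,0],0,0.04],[[-0.034,-0.01,0],0,0.04],[[-0.034,-0.01,0],0,0.04],[[-0.034,-0.01,0],0,0.04],[[-0.034,-0.01,0],0,0.04]]' | python3 drive.py |tail -1
echo '[[[-0.034,-0.01,0.01],0,0.045],[[-0.034,-0.01,0.015],0,0.045],[[-0.034,-0.01,0.015],0,0.045],[[-0.034,-0.01,0.01],0,0.045],[[-0.008,-0.002,0],0,0.045]]' | python3 drive.py |tail -1
echo '[[[0,0,0],0,0.045],[[0,0,0],0,0.045],[[0,0,0],0,0.045]]' | python3 drive.py |head -2
python3 - <<'E'
from h import *
seek(M[4])
E
```

```text
grip_force: 0.0
grip_force: 0.0
time: 37.57
ee_pos: [0.4683, -0.4052, 0.0988]
(np.float64(277.6), np.float64(220.7), np.int32(20), np.int32(18)) [ 0.464  -0.4093  0.02  ] [-0.0043 -0.0032  0.0889]
```

```bash
echo '[[[-0.003,-0.003,0.025],0,0.045],[[0,0,0.025],0,0.045],[[0,0,0.02],0,0.045],[[0,0,0.01],0,0.045],[[0,0,0.0095],0,0.045]]' | python3 drive.py |head -2
echo '[[[0,0,0],0,0.045],[[0,0,0],0,0.045],[[0,0,0],0,0.045]]' | python3 drive.py |head -2
python3 - <<'E'
from h import *
seek(M[4])
E
```

```text
time: 38.03
ee_pos: [0.4656, -0.4086, 0.0092]
time: 38.28
ee_pos: [0.4656, -0.4111, 0.0112]
(np.float64(281.5), np.float64(266.1), np.int32(30), np.int32(27)) [ 0.4639 -0.4093  0.02  ] [0.0021 0.0002 0.0011]
```

```bash
echo '[[[0.002,0,0.001],0,0.045],[[0,0,0],0,0.045],[[0,0,0],0,0.015],[[0,0,0],0,0.015],[[0,0,0],0,0.015]]' | python3 drive.py |head -2
echo '[[[0,0,0],0,0.015],[[0,0,0],0,0.015],[[0,0,-0.02],0,0.015],[[0,0,-0.03],0,0.015],[[0,0,-0.035],0,0.015]]' | python3 drive.py |tail -5
echo '[[[0.02,0.003,-0.03],0,0.015],[[0.034,0.005,-0.02],0,0.015],[[0.034,0.005,0],0,0.015],[[0.034,0.005,0],0,0.015],[[0.034,0.005,0],0,0.015]]' | python3 drive.py |tail -2
echo '[[[0.034,0.005,0],0,0.015],[[0.034,0.005,0],0,0.015],[[0.034,0.005,0],0,0.015],[[0.034,0.005,0],0,0.015],[[0.034,0.005,0],0,0.015]]' | python3 drive.py |tail -2
echo '[[[0.034,0.005,0],0,0.015],[[0.034,0.005,0],0,0.015],[[0.034,0.005,0],0,0.015],[[0.034,0.005,0],0,0.015],[[0.023,0,0],0,0.015]]' | python3 drive.py |tail -2
echo '[[[0,0,0],0,0.015],[[0,0,0],0,0.015],[[0,0,0],0,0.015]]' | python3 drive.py |tail -2
python3 - <<'E'
from h import *
print(tomove([.4998,.0797,.029]));c=shot('wrist','pics/w14.png');print(face(c,.15,240,325,225,330))
E
```

```text
time: 38.75
ee_pos: [0.4648, -0.4088, 0.0097]
ee_pos: [0.463, -0.4075, 0.0929]
orientation: [-0.002, 0.682, 0.732, -0.0]
force: [0.6, -1.0, 0.2]
opening: 0.0218
grip_force: 58.8
opening: 0.0218
grip_force: 58.8
opening: 0.022
grip_force: 58.8
opening: 0.0216
grip_force: 58.8
opening: 0.0226
grip_force: 58.8
[0.0006 0.002  0.1149]
[(np.float64(280.9), np.float64(272.1), np.int32(31), np.int32(29), array([0.4962, 0.076 , 0.15  ]))]
```

```bash
echo '[[[0,0.002,0.03],0,0.015],[[0,0,0.03],0,0.015],[[0,0,0.03],0,0.015],[[0,0,0.01],0,0.015],[[0,0,0],0,0.015]]' | python3 drive.py |tail -1
echo '[[[0,0,0.007],0,0.015],[[0,0,0.005],0,0.015],[[0,0,0.0026],0,0.015],[[0,0,0],0,0.015],[[0,0,0],0,0.015]]' | python3 drive.py 
echo '[[[0,0,0],0,0.036],[[0,0,0],0,0.036],[[0,0,0],0,0.036],[[0,0,-0.01],0,0.036],[[0,0,-0.02],0,0.036]]' | python3 drive.py |tail -5
echo '[[[0,0,-0.03],0,0.04],[[0,0,-0.03],0,0.04],[[0,0,-0.03],0,0.04],[[-0.03,0.015,0],0,0.04],[[-0.03,0.015,0],0,0.04]]' | python3 drive.py | head -2
echo '[[[-0.03,0,0],0,0.04],[[-0.03,0,0],0,0.04],[[-0.03,0,0],0,0.04],[[0,0,0],0,0.04],[[0,0,0],0,0.04]]' | python3 drive.py | head -2
python3 - <<'E'
from h import *
print(env.read_state()['ee_pos']);c=shot('wrist','pics/w15.png');crop(c['image'],120,20,440,260,2.5,'pics/w15c.png')
E
```

```text
grip_force: 58.9
time: 41.55
ee_pos: [0.5005, 0.0802, 0.0301]
orientation: [0.0, 0.682, 0.732, 0.001]
force: [-0.3, 0.2, -0.1]
opening: 0.0222
grip_force: 58.9
ee_pos: [0.4981, 0.0797, 0.0585]
orientation: [-0.001, 0.682, 0.732, -0.002]
force: [0.3, 0.8, -0.6]
opening: 0.0356
grip_force: 0.0
time: 42.38
ee_pos: [0.5359, 0.0248, 0.1527]
time: 42.8
ee_pos: [0.5404, -0.0701, 0.1502]
[ 0.5403907  -0.07013123  0.15023624]
```

View pics/w15c.png

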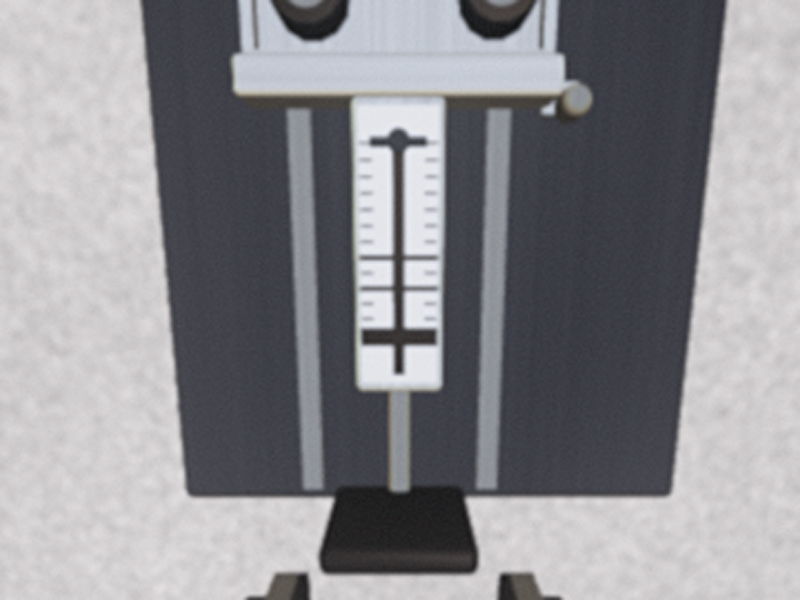

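Only the gauge end shows here: plate top centre about (399,560) in the crop, pin at (575,100), pointer at rest at (398,138). The two outer pucks are upright. Next, turn 90° and pinch the plate.

```bash
python3 - <<'E'
from h import *
c=shot('wrist')
for x,y in[(320,565),(477,565),(399,565),(399,555)]: print(px2w(c,x/2.5+120,y/2.5+20,.087).round(4))
t=shot('top');crop(t['image'],150,160,240,245,7,'pics/t8.png')
E
echo '[[[-0.02,0,0],-0.12,0.04],[[0,0,0],-0.12,0.04],[[0,0,0],-0.12,0.04],[[0,0,0],-0.12,0.04],[[0,0,0],-0.12,0.04]]' | python3 drive.py |tail -1
echo '[[[0,0,0],-0.12,0.04],[[0,0,0],-0.12,0.04],[[0,0,0],-0.12,0.04],[[0,0,0],-0.12,0.04],[[0,0,0],-0.12,0.04]]' | python3 drive.py |tail -1
echo '[[[0,0,0],-0.12,0.04],[[0,0,0],-0.12,0.04],[[0,0,0],-0.12,0.04],[[0,0,0],0,0.04],[[0,0,0],0,0.04]]' | python3 drive.py |head -3
echo '[[[0,0,0],0,0.04],[[0,0,0],0,0.04]]' | python3 drive.py |head -3
python3 - <<'E'
from h import *
s=env.read_state();print(s['joint_positions'],tool(s)[:3,1]);c=shot('wrist','pics/w16.png')
E
```

```text
[ 0.5147 -0.0888  0.087 ]
[ 0.5629 -0.0856  0.087 ]
[ 0.5389 -0.0872  0.087 ]
[ 0.5387 -0.0839  0.087 ]
grip_force: 0.0
grip_force: 0.0
time: 44.2
ee_pos: [0.542, -0.0861, 0.1495]
orientation: [0.0, -0.029, 1.0, 0.0]
time: 44.37
ee_pos: [0.542, -0.0869, 0.1494]
orientation: [-0.0, -0.029, 1.0, 0.0]
[-0.02944321  0.38967347  0.17162173  1.89722496 -0.0856504   0.86182925
  1.81482222] [-5.86046893e-02  9.98281265e-01  8.14440887e-05]
```

View pics/t8.png

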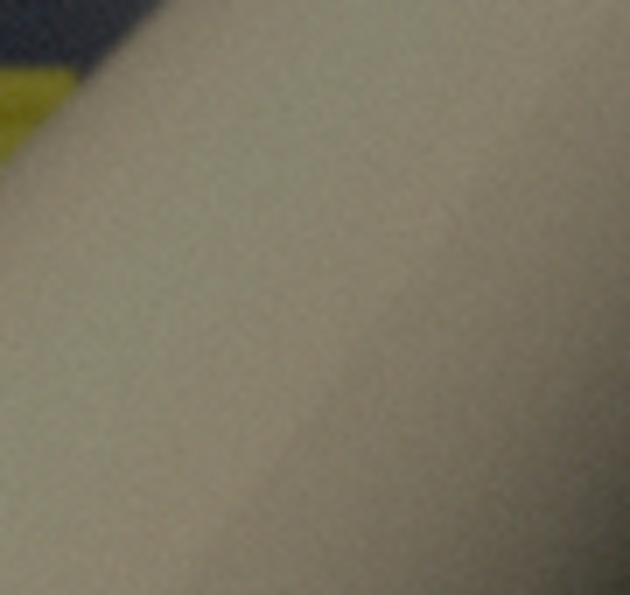

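View pics/w16.png

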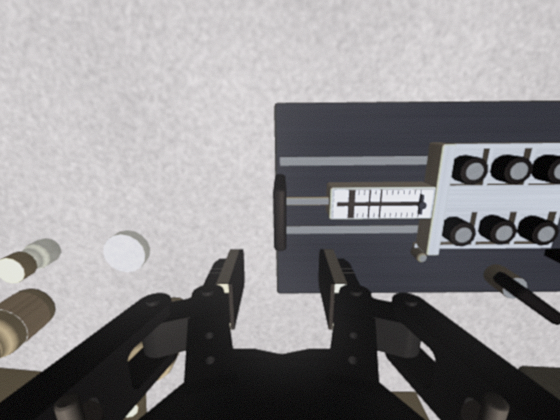

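The top view is blocked by the arm. The wrist view shows all six mounts upright in their pockets, the pull plate at about (280,213) and the pointer at (421,204).

```bash
python3 - <<'E'
from h import *
c=shot('wrist')
for u,v in[(280,175),(280,250)]: print(px2w(c,u,v,.087).round(4))
g=c['image'].mean(2); print(np.round(g[205:212,255:310].mean(0)).astype(int))
E
echo '[[[0,0,0.025],-0.012,0.04],[[0,0,0.02],0,0.04],[[0,0,0],0,0.04],[[0,0,0],0,0.04]]' | python3 drive.py |head -3
python3 - <<'E'
from h import *
c=shot('wrist');g=c['image'].mean(2);u,v=w2px(c,[.536,-.087,.087]);print(u,v)
v=int(v);print(np.round(g[v-4:v+4,240:330].mean(0)).astype(int))
E
```

```text
[ 0.5035 -0.091   0.087 ]
[ 0.5618 -0.0877  0.087 ]
[209 208 209 209 208 207 210 210 210 211 210 211 214 216 218 220 218 199
 139  65  44  51  55  57  62  64  66  68  60  50  47  56  73  78  79  78
  75  75  74  75  75  74  73  73  73  74  74  73  74  73  72  73  72  72
  72]
time: 44.8
ee_pos: [0.5409, -0.0873, 0.1036]
orientation: [-0.001, -0.036, 0.999, 0.0]
283.77878639609185 245.14598482049163
[210 208 209 212 215 216 214 214 213 212 212 212 211 211 212 213 214 216
 217 217 216 217 216 217 218 219 221 223 222 223 220 181  89  39  45  47
  50  53  55  57  59  61  62  58  52  46  41  46  73  95  97  96  97  95
  96  96  95  96  96  94  95  94  94  95  94  94  94  94  93  93  93  94
  93  92  93  93  93  94  93  92  91  90  89  90  91  89  90  90  89  90]
```

```bash
echo '[[[0,0,0.02],0,0.04],[[0,0,0.02],0,0.04],[[0,0,0.016],0,0.04],[[0,0,0],0,0.04],[[0,0,0],0,0.04]]' | python3 drive.py
echo '[[[0,0,0],0,0.02],[[0,0,0],0,0.004],[[0,0,0],0,0.004],[[0,0,0],0,0.004],[[0,0,0],0,0.004]]' | python3 drive.py
```

```text
time: 45.27
ee_pos: [0.5422, -0.0875, 0.049]
orientation: [-0.0, -0.036, 0.999, -0.0]
force: [0.2, 0.7, 0.7]
opening: 0.0401
grip_force: 0.0
time: 45.68
ee_pos: [0.5433, -0.0876, 0.05]
orientation: [0.001, -0.036, 0.999, -0.0]
force: [-0.2, -0.5, 6.7]
opening: 0.0093
grip_force: 60.3
```

```bash
echo '[[[0,0.015,0],0,0.004],[[0,0.022,0],0,0.004],[[0,0.025,0],0,0.004],[[0,0.025,0],0,0.004],[[0,0.02,0],0,0.004]]' | python3 drive.py
echo '[[[0,0.004,0],0,0.004],[[0,0.003,0],0,0.004],[[0,0,0],0,0.004],[[0,0,0],0,0.004]]' | python3 drive.py
echo '[[[0,0.003,0],0,0.004],[[0,0.003,0],0,0.004],[[0,0,0],0,0.004],[[0,0,0],0,0.004]]' | python3 drive.py
```

```text
time: 46.1
ee_pos: [0.5362, 0.0191, 0.05]
orientation: [0.002, -0.035, 0.999, -0.001]
force: [2.2, -4.8, 5.7]
opening: 0.0095
grip_force: 60.4
time: 46.43
ee_pos: [0.5357, 0.0274, 0.05]
orientation: [0.002, -0.036, 0.999, 0.001]
force: [0.6, 2.1, 5.4]
opening: 0.0094
grip_force: 60.6
time: 46.77
ee_pos: [0.5353, 0.032, 0.05]
orientation: [0.002, -0.036, 0.999, -0.0]
force: [1.0, -0.9, 5.5]
opening: 0.0093
grip_force: 60.5
```

```bash
echo '[[[0,0.003,0],0,0.004],[[0,0.002,0],0,0.004],[[0,0,0],0,0.004],[[0,0,0],0,0.004]]' | python3 drive.py | sed -n '2p;4p'
echo '[[[0,0.003,0],0,0.004],[[0,0.002,0],0,0.004],[[0,0,0],0,0.004],[[0,0,0],0,0.004]]' | python3 drive.py| sed -n '2p;4p'
```

```text
ee_pos: [0.5351, 0.0367, 0.05]
force: [0.7, -1.1, 5.6]
ee_pos: [0.535, 0.037, 0.05]
force: [2.4, -11.4, 5.8]
```

Stop reached: the force rose to 11 N at y = 0.037. Easing off, releasing and going to the latch.

```bash
echo '[[[0,-0.003,0],0,0.004],[[0,0,0],0,0.02],[[0,0,0],0,0.04],[[0,0,0],0,0.04],[[0,0,-0.02],0,0.04]]' | python3 drive.py |sed -n '2p;4,5p'
echo '[[[0,0,-0.03],0.12,0.04],[[0,0,-0.03],0.12,0.04],[[0,0,-0.02],0.12,0.04],[[0,0,0],0.12,0.04],[[0,0,0],0.12,0.04]]' | python3 drive.py |tail -1
echo '[[[0,0,0],0.12,0.04],[[0,0,0],0.12,0.04],[[0,0,0],0.12,0.04],[[0,0,0],0.12,0.04],[[0,0,0],0.12,0.04]]' | python3 drive.py |tail -1
echo '[[[0,0,0],0.12,0.04],[[0,0,0],0.12,0.04],[[0,0,0],0.12,0.04],[[0,0,0],0.12,0.04],[[0,0,0],0.12,0.04]]' | python3 drive.py |tail -1
echo '[[[0,0,0],0.12,0.04],[[0,0,0],0.12,0.04],[[0,0,0],0.12,0.04],[[0,0,0],0.11,0.04],[[0,0,0],0,0.04]]' | python3 drive.py |tail -1
echo '[[[0,0,0],0,0.04],[[0,0,0],0,0.04]]' | python3 drive.py |head -3
python3 - <<'E'
from h import *
s=env.read_state();T=tool(s);print(s['joint_positions'][6],np.arctan2(T[1,1],T[0,1]),tomove([.600,.120,.15]))
E
```

```text
ee_pos: [0.5295, 0.0398, 0.0654]
force: [-0.6, -0.3, -0.3]
opening: 0.04
grip_force: 0.0
grip_force: 0.0
grip_force: 0.0
grip_force: 0.0
time: 49.68
ee_pos: [0.5325, 0.0398, 0.1482]
orientation: [-0.0, 0.89, 0.456, -0.0]
-0.4292686600495688 -0.6229140307054281 [ 0.1045  0.008  -0.0018]
```

```bash
echo '[[[0.03,0,0],0,0.04],[[0.03,0,0],0,0.04],[[0.03,0,0],0,0.04],[[0.03,0,0],0,0.04],[[0,0,0],0,0.04]]' | python3 drive.py |tail -1
echo '[[[0,0,0],0,0.04],[[0,0,0],0,0.04]]' | python3 drive.py |head -3
python3 - <<'E'
from h import *
s=env.read_state();c=shot('wrist','pics/w17.png');np.savez('pics/w17.npz',T=c['T']);print(w2px(c,[.608,.1448,.074]))
crop(c['image'],180,120,380,270,4,'pics/w17c.png')
E
```

```text
grip_force: 0.0
time: 50.27
ee_pos: [0.6027, 0.1357, 0.148]
orientation: [0.0, 0.89, 0.455, -0.001]
[280.75943301 203.88299386]
```

View pics/w17c.png

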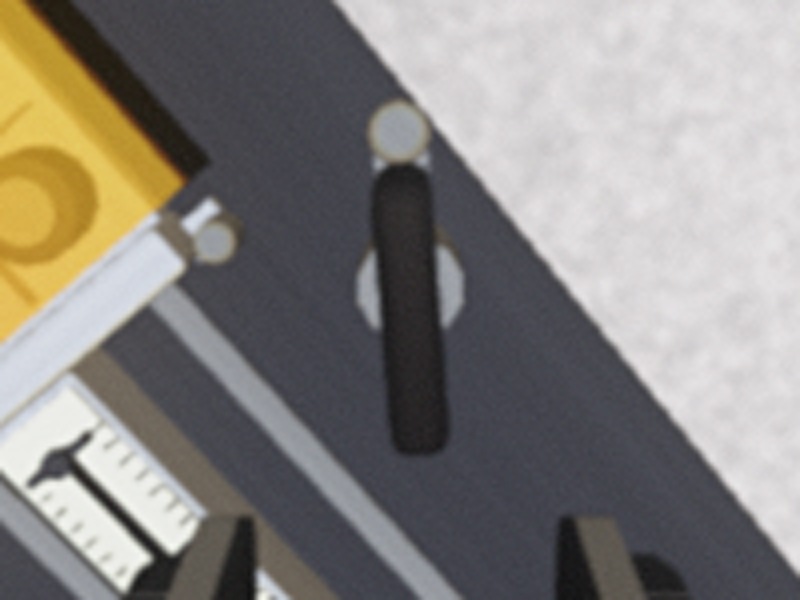

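The carriage is home with its pin by the mouth, and one puck shows through the amber roof. The wing runs from (402,175) to (420,445) in the crop, centre (411,312).

Run:
```python
from h import *
c=dict(env.camera('wrist'));c['T']=np.load('pics/w17.npz')['T']
ps=[px2w(c,x/4+180,y/4+120,.074) for x,y in[(404,168),(421,450),(411,310)]];print([p.round(4) for p in ps],np.linalg.norm(ps[0]-ps[1]))
p=ps[2];T=tool(env.read_state());p=p+T[:3,1]*.0018;p[2]=.044;print(p,tomove(p),T[:3,1])
d=T[:3,:3].T@(ps[0]-ps[1]);print('turn',np.arctan2(d[1],d[0]))
```

```text
[array([0.6271, 0.1709, 0.074 ]), array([0.597 , 0.1235, 0.074 ]), array([0.6122, 0.148 , 0.074 ])] 0.056155907372026186
[0.61369124 0.14697786 0.044     ] [0.0165 0.0018 0.1043] [ 8.09110595e-01 -5.87656331e-01 -2.84727470e-04]
turn -0.061778308225101365
```

```bash
echo '[[[0.0165,0.0018,0],-0.062,0.04],[[0,0,0.03],0,0.04],[[0,0,0.03],0,0.04],[[0,0,0.025],0,0.04],[[0,0,0.019],0,0.04]]' | python3 drive.py |sed -n 2p
echo '[[[0,0,0],0,0.04],[[0,0,0],0,0.04]]' | python3 drive.py
python3 -c "
from h import *
print(tomove([.6137,.147,.044]))"
```

```text
ee_pos: [0.6128, 0.1473, 0.0425]
time: 50.95
ee_pos: [0.6133, 0.1473, 0.0439]
orientation: [-0.0, 0.877, 0.481, -0.001]
force: [0.7, -1.3, -0.5]
opening: 0.0404
grip_force: 0.0
[-0.      0.0005 -0.0001]
```

Close, and turn counter-clockwise (negative about tool z) by about 1.4.

```bash
echo '[[[0,0,0],0,0.02],[[0,0,0],0,0.006],[[0,0,0],0,0.006],[[0,0,0],0,0.006],[[0,0,0],0,0.006]]' | python3 drive.py
echo '[[[0,0,0],-0.08,0.006],[[0,0,0],-0.1,0.006],[[0,0,0],-0.1,0.006],[[0,0,0],0,0.006]]' | python3 drive.py
python3 -c "
from h import *
s=env.read_state();T=tool(s);print(np.arctan2(T[1,1],T[0,1]),s['moment'])"
```

```text
time: 51.37
ee_pos: [0.614, 0.1498, 0.0466]
orientation: [-0.001, 0.876, 0.482, 0.0]
force: [-4.8, 1.2, 7.4]
opening: 0.0111
grip_force: 59.5
time: 51.7
ee_pos: [0.613, 0.1503, 0.0466]
orientation: [-0.002, 0.798, 0.602, 0.0]
force: [-7.6, 1.5, 9.5]
opening: 0.0112
grip_force: 59.7
-0.2787634042666533 [0.31510663 1.59025415 0.02706588]
```

```bash
cat > y.py <<'E'
from h import *
s=env.read_state();T=tool(s);print('yaw',np.arctan2(T[1,1],T[0,1]).round(4),'M',np.round(s['moment'],2),'F',np.round(s['force'],1))
E
echo '[[[0,0,0],-0.11,0.006],[[0,0,0],-0.11,0.006],[[0,0,0],-0.11,0.006],[[0,0,0],-0.11,0.006],[[0,0,0],0,0.006]]' | python3 drive.py |sed -n '2p;5p'; python3 y.py
echo '[[[0,0,0],-0.11,0.006],[[0,0,0],-0.11,0.006],[[0,0,0],-0.11,0.006],[[0,0,0],-0.1,0.006],[[0,0,0],0,0.006]]' | python3 drive.py |sed -n '2p;5p'; python3 y.py
echo '[[[0,0,0],-0.06,0.006],[[0,0,0],-0.06,0.006],[[0,0,0],0,0.006],[[0,0,0],0,0.006]]' | python3 drive.py |sed -n '2p;5p'; python3 y.py
```

```text
ee_pos: [0.6113, 0.1504, 0.0465]
opening: 0.0109
yaw 0.1618 M [0.41 2.44 0.04] F [-12.    1.6  12.7]
ee_pos: [0.6098, 0.1499, 0.0465]
opening: 0.011
yaw 0.5912 M [0.2  3.33 0.04] F [-15.8   0.4  18.6]
ee_pos: [0.6095, 0.1496, 0.0465]
opening: 0.011
yaw 0.7062 M [0.04 3.62 0.05] F [-17.7   0.3  18.4]
```

```bash
echo '[[[0.002,-0.0023,-0.002],-0.03,0.006],[[0,0,0],-0.03,0.006],[[0,0,0],0,0.006],[[0,0,0],0,0.006]]' | python3 drive.py |sed -n '2p;5p'; python3 y.py
echo '[[[0,0,0],-0.03,0.006],[[0,0,0],-0.02,0.006],[[0,0,0],0,0.006],[[0,0,0],0,0.006]]' | python3 drive.py |sed -n '2p;5p'; python3 y.py
echo '[[[0,0,0],-0.03,0.006],[[0,0,0],-0.02,0.006],[[0,0,0],0,0.006],[[0,0,0],0,0.006]]' | python3 drive.py |sed -n '2p;5p'; python3 y.py
```

```text
ee_pos: [0.6091, 0.1494, 0.0466]
opening: 0.0107
yaw 0.7666 M [ 0.44  1.52 -0.04] F [-6.8  1.8  1. ]
ee_pos: [0.6091, 0.1493, 0.0467]
opening: 0.0106
yaw 0.8123 M [ 0.48  1.64 -1.34] F [-8.3  2.2  2.1]
ee_pos: [0.6091, 0.1493, 0.0467]
opening: 0.0111
yaw 0.8595 M [ 0.6   1.7  -2.23] F [-8.   2.6  2. ]
```

Vertical moment rose to −2.2 N m at yaw ≈ 0.8, so the latch is at its stop. Releasing and returning to the pull plate.

```bash
echo '[[[0,0,0],0,0.02],[[0,0,0],0,0.04],[[0,0,0],0,0.04],[[0,0,-0.02],0,0.04],[[0,0,-0.03],0,0.04]]' | python3 drive.py |sed -n '2p;5p'
echo '[[[0,0,-0.03],-0.12,0.04],[[0,0,-0.025],-0.12,0.04],[[0,0,0],-0.12,0.04],[[0,0,0],-0.12,0.04],[[0,0,0],-0.12,0.04]]' | python3 drive.py |tail -1
echo '[[[0,0,0],-0.12,0.04],[[0,0,0],-0.06,0.04],[[0,0,0],0,0.04],[[0,0,0],0,0.04],[[0,0,0],0,0.04]]' | python3 drive.py |tail -1
python3 y.py; python3 -c "
from h import *
print(tomove([.5355,.0385,.10]));shot('wrist','pics/w18.png')"
```

```text
ee_pos: [0.6096, 0.1481, 0.0945]
opening: 0.0402
grip_force: 0.0
grip_force: 0.0
yaw 1.643 M [-0.03  0.06  0.01] F [-0.5  0.4  0.2]
[ 0.0841 -0.1044  0.0517]
```

```bash
echo '[[[0.021,-0.026,0],0,0.04],[[0.021,-0.026,0],0,0.04],[[0.021,-0.026,0],0,0.04],[[0.021,-0.026,0],0,0.04],[[0,0,0.025],0,0.04]]' | python3 drive.py |tail -1
echo '[[[0,0,0.022],0,0.04],[[0,0,0],0,0.04],[[0,0,0],0,0.04],[[0,0,0],0,0.04]]' | python3 drive.py |head -2
python3 - <<'E'
from h import *
c=shot('wrist','pics/w19.png');p=tool(env.read_state())[:3,3].copy();p[2]=.087;u,v=w2px(c,p);print(u,v);v=int(v)
print(np.round(c['image'].mean(2)[v-4:v+4,240:330].mean(0)).astype(int), tomove([.5355,.0385,.05]))
E
```

```text
grip_force: 0.0
time: 55.92
ee_pos: [0.5361, 0.0394, 0.1052]
282.83121354406484 251.9751425649393
[ 71  71  73  90 110 116 116 117 116 116 117 118 116 116 116 116 116 117
 117 116 119 120 120 121 120 120 121 121 107  73  39  34  39  44  50  52
  55  58  59  60  58  51  44  37  44  86 118 123 121 120 121 120 122 124
 124 124 124 124 124 125 124 124 125 125 124 125 125 125 125 124 125 124
 125 125 124 126 124 126 121 105  83  74  74  79  93 105 111 111 111 112] [ 0.0011 -0.0009  0.0555]
```

```bash
echo '[[[0.001,-0.0012,0.02],0,0.04],[[0,0,0.02],0,0.04],[[0,0,0.015],0,0.04],[[0,0,0],0,0.04],[[0,0,0],0,0.04]]' | python3 drive.py |sed -n '2p;4p'
echo '[[[0,0,0],0,0.02],[[0,0,0],0,0.004],[[0,0,0],0,0.004],[[0,0,0],0,0.004],[[0,0,0],0,0.004]]' | python3 drive.py
python3 - <<'E'
from h import *
c=shot('wrist','pics/w20.png');g=c['image'].mean(2)
# scale plate: bright region near expected
L=lambda y:w2px(c,[.5355-.0711*(y-.0385),y,.04])
for d in(.045,.139): print(L(.0385+d))
n,l,st,ce=cv2.connectedComponentsWithStats((g>150).astype(np.uint8))
print([s.tolist() for s in st[1:] if s[4]>300])
E
```

```text
ee_pos: [0.5346, 0.0379, 0.0498]
force: [-0.4, 0.3, -0.3]
time: 56.8
ee_pos: [0.5357, 0.0368, 0.0509]
orientation: [0.001, -0.036, 0.999, -0.0]
force: [0.0, -2.5, 7.6]
opening: 0.0093
grip_force: 60.9
[363.40545251 256.69775953]
[525.71166327 256.8530003 ]
[[0, 0, 560, 420, 74937], [357, 158, 203, 166, 9726], [81, 172, 426, 15, 5196], [294, 236, 62, 11, 637], [395, 252, 24, 19, 411], [101, 272, 140, 11, 1366], [322, 273, 161, 11, 1575], [499, 364, 61, 56, 1255]]
```

```bash
echo '[[[0,-0.008,0],0,0.004],[[0,-0.01,0],0,0.004],[[0,-0.008,0],0,0.004],[[0,-0.004,0],0,0.004],[[0,0,0],0,0.004]]' | python3 drive.py
python3 - <<'E'
from h import *
a=cv2.imread('pics/w20.png').mean(2);c=shot('wrist','pics/w21.png');b=c['image'].mean(2)
for n,g in(('rest',a),('pull',b)):
    for v in(247,251,255,259,263): print(n,v,''.join('#' if x<70 else '+' if x<110 else '-' if x<150 else '.' for x in g[v-1:v+1,355:540].mean(0)))
print(env.read_state()['ee_pos'],env.read_state()['force'])
E
```

```text
time: 57.27
ee_pos: [0.5376, 0.0093, 0.0508]
orientation: [0.001, -0.037, 0.999, 0.001]
force: [-0.5, 5.9, 6.9]
opening: 0.0093
grip_force: 61.1
rest 247 -+++.............----------------+++++++++++-..............-.-.--+++--.--.--......-+#+-.........................................................-######+++...............................
rest 251 +++-............-+++++++++++++++++++++++++++++++++++++++++++++++###+++#################################################################################+++++-............................
rest 255 +++-.............................+#+++++#+......................-+................+-...........................................................+####+++++++++++..........................
rest 259 ++-.............................-#+++++#+-......................+-...............++...........................................................+#####+++++++-.............................
rest 263 ++-.............................+#+++++#+......................++...............-+...........................................................+#####++-................
[... 367 characters left out ...]
########+++++++###########################
pull 255 ++++++++++++++++++++++++++++++++++++++++++++++++-..............................+#######+......................+#...............-#-.............####+++++++++++-..........................
pull 259 ++++++++++++++++++++++++++++++++++++++++++++++++..............................+########-.....................-#...............-#-.............######+++++++-.............................
pull 263 +++++++++++++++++++++++++++++++++++++++++++++++-.............................-########-.....................-#-..............-#+.............#####+++-...................................
[0.53758168 0.01002019 0.05079979] [-1.02699022  6.62330832  6.79351042]
```

The pointer has moved about 26 mm by image and 26.8 mm by the TCP, so the lock holds. Going to 40 mm and holding.

```bash
echo '[[[0,-0.006,0],0,0.004],[[0,-0.005,0],0,0.004],[[0,-0.003,0],0,0.004],[[0,0,0],0,0.004]]' | python3 drive.py |sed -n '1,2p;4,6p'
python3 - <<'E'
from h import *
c=shot('wrist','pics/w22.png');g=c['image'].mean(2)
for v in(247,251,255,259,263): print(v,''.join('#' if x<70 else '+' if x<110 else '-' if x<150 else '.' for x in g[v-1:v+1,355:560].mean(0)))
E
```

```text
time: 57.65
ee_pos: [0.5385, -0.0032, 0.0508]
force: [-1.4, 8.2, 7.6]
opening: 0.0094
grip_force: 61.2
247 ---------++++++++++++++++++++++++++++++++++++++++++++++++++++++++++++++.............................-+##########-....................+##-.......-######+++-..................................................
251 ++++++++++++++++++++++++++++++++++++++++++++++++++++++++++++++++++++++-.............###################################################################+++++++###############################################
255 +++++++++++++++++++++++++++++++++++++++++++++++++++++++++++++++++++++-..............................+########+.....................-#+........-####+++++++++++-..............................................
259 +++++++++++++++++++++++++++++++++++++++++++++++++++++++++++++++++++++..............................-########+.....................-#+........-######+++++++-.................................................
263 ++++++++++++++++++++++++++++++++++++++++++++++++++++++++++++++++++++-.............................-########+......................#+........-#####+++-.......................................................
```

```bash
H='sed -n 1,2p;5,6p'
for i in 1 2 3 4 5; do :; done
echo '[[[0,0,0],0,0.004],[[0,0,0],0,0.004],[[0,0,0],0,0.004],[[0,0,0],0,0.004],[[0,0,0],0,0.004]]' | python3 drive.py |sed -n '1,2p;5p'
echo '[[[0,0,0],0,0.004],[[0,0,0],0,0.004],[[0,0,0],0,0.004],[[0,0,0],0,0.004],[[0,0,0],0,0.004]]' | python3 drive.py |sed -n '1,2p;5p'
echo '[[[0,0,0],0,0.004],[[0,0,0],0,0.004],[[0,0,0],0,0.004],[[0,0,0],0,0.004],[[0,0,0],0,0.004]]' | python3 drive.py |sed -n '1,2p;5p'
echo '[[[0,0,0],0,0.004],[[0,0,0],0,0.004],[[0,0,0],0,0.004],[[0,0,0],0,0.004],[[0,0,0],0,0.004]]' | python3 drive.py |sed -n '1,2p;5p'
echo '[[[0,0,0],0,0.004],[[0,0,0],0,0.004],[[0,0,0],0,0.004],[[0,0,0],0,0.004],[[0,0,0],0,0.004]]' | python3 drive.py |sed -n '1,2p;5p'
python3 - <<'E'
from h import *
c=shot('wrist','pics/w23.png');g=c['image'].mean(2)
for v in(247,259): print(v,''.join('#' if x<70 else '+' if x<110 else '-' if x<150 else '.' for x in g[v-1:v+1,355:560].mean(0)))
print(env.read_state()['force'],env.read_state()['time'])
E
```

```text
time: 58.12
ee_pos: [0.5384, -0.0022, 0.0508]
opening: 0.0091
time: 58.53
ee_pos: [0.5384, -0.0022, 0.0508]
opening: 0.0094
time: 58.95
ee_pos: [0.5384, -0.0023, 0.0508]
opening: 0.0094
time: 59.37
ee_pos: [0.5384, -0.0022, 0.0508]
opening: 0.009
time: 59.78
ee_pos: [0.5384, -0.0022, 0.0508]
opening: 0.0096
247 ---------++++++++++++++++++++++++++++++++++++++++++++++++++++++++++++-.............................-+#########-....................-##-.........+#####++++...................................................
259 +++++++++++++++++++++++++++++++++++++++++++++++++++++++++++++++++++-..............................########+......................#+..........-######+++++++-.................................................
[-2.31220466  8.20055645  7.49185516] 59.8333
```

Held for over 2 s at about 38 mm: the pointer is past the near line, 7 mm short of the far one. Returning it gently and letting go.

```bash
echo '[[[0,0.01,0],0,0.004],[[0,0.012,0],0,0.004],[[0,0.012,0],0,0.004],[[0,0.01,0],0,0.004],[[0,0,0],0,0.004]]' | python3 drive.py |sed -n '2p;4,5p'
echo '[[[0,0,0],0,0.004],[[0,0,0],0,0.02],[[0,0,0],0,0.04],[[0,0,0],0,0.04],[[0,0,0],0,0.04]]' | python3 drive.py |sed -n '2p;4,5p'
python3 - <<'E'
from h import *
c=shot('wrist','pics/w24.png');g=c['image'].mean(2)
for v in(247,259): print(v,''.join('#' if x<70 else '+' if x<110 else '-' if x<150 else '.' for x in g[v-1:v+1,355:560].mean(0)))
E
echo '[[[0,0,-0.02],0,0.04],[[0,0,-0.03],0,0.04],[[0,0,-0.03],0,0.04],[[0,0,-0.03],0,0.04],[[0,0,-0.03],0,0.04]]' | python3 drive.py |sed -n '2p;4,5p'
echo '[[[0.03,-0.01,0],0,0.04],[[0.03,-0.01,0],0,0.04],[[0,0,0],0,0.04],[[0,0,0],0,0.04],[[0,0,0],0,0.04]]' | python3 drive.py |sed -n '2p;4,5p'
python3 - <<'E'
from h import *
c=shot('wrist','pics/w25.png');t=shot('side','pics/s9.png')
print(w2px(c,[.61,.148,.074]),w2px(c,[.535,.038,.087]),w2px(c,[.528,.14,.04]))
# latch wing: darkest blob near it
u,v=map(int,w2px(c,[.61,.148,.074]));print(c['image'].shape)
x0,y0=max(0,u-45),max(0,v-45);g=c['image'][y0:v+45,x0:u+45].mean(2)
m=(cv2.GaussianBlur(g.astype(np.float32),(0,0),1)<58).astype(np.uint8)
for cn in cv2.findContours(m,0,1)[0]:
    if cv2.contourArea(cn)>150:
        b=cv2.boxPoints(cv2.minAreaRect(cn))+[x0,y0];q=[px2w(c,*p,.074) for p in b];e=max((q[1]-q[0],q[2]-q[1]),key=np.linalg.norm)
        print('blob',b.round().tolist(),'len',np.linalg.norm(e).round(3),'q',((np.arctan2(e[1],e[0])+1.5-2.44)%np.pi).round(3))
E
```

```text
ee_pos: [0.5358, 0.0369, 0.0509]
force: [-0.5, -3.6, 6.7]
opening: 0.0092
ee_pos: [0.5341, 0.038, 0.0493]
force: [-0.8, 0.5, -0.4]
opening: 0.0402
247 ++-..............................+++++++++.......................++...............-#-............................................................+#####+++.............................................-+++++
259 +-.............................-#+++++++-......................++...............-+............................................................+####+++++++++++......................................-++++++++
ee_pos: [0.5338, 0.0377, 0.1905]
force: [0.9, 0.5, -0.8]
opening: 0.0399
ee_pos: [0.4764, 0.0134, 0.1896]
force: [-0.3, -0.5, 0.2]
opening: 0.04
[398.30850745 334.0975969 ] [303.52813304 270.9232643 ] [393.4316513  250.03980574]
(420, 560, 3)
blob [[353.0, 289.0], [442.0, 289.0], [442.0, 378.0], [353.0, 378.0]] len 0.116 q 2.436
```

Run:
```python
import cv2,numpy as np
g=cv2.GaussianBlur(cv2.imread('pics/w18.png').mean(2).astype(np.float32),(0,0),.8)
for v in range(180,262,4): print(v,''.join('#' if x<50 else '+' if x<62 else '-' if x<90 else '.' for x in g[v,215:345:2]))
```

```text
180 ----------------------------------------..........--------+#.....
184 --------------------------------------....-.......----------.....
188 -----------------------------------....#####+..------------------
192 --------------------------------..-.-#########-------------------
196 ----------------------------......########++##+------------------
200 --------------------------.....-#######++++++#+------------------
204 -------------------------....+#######++++++++--------------------
208 ---------------------------#######+++++++++----------------------
212 -----------------------+########++++++++-------------------------
216 ---------------------+#######++++++++----------------------------
220 ....................######++++++++...............................
224 ...................-###++++++++-.................................
228 ...................##+++++++-....................................
232 ...................+++++++.......................................
236 ....................-++-.........................................
240 .................................................................
244 .................................................................
248 .................................................................
252 ........----++.......................................++----......
256 .......-----++.......................................++-----.....
260 ..-++------+++.......................................+++------++-
```

The wing's angle in that picture works out at q ≈ 1.4, so the latch is at its stop, and the gauge is back at rest. Handing in.

```bash
python3 -c "
from station import env
print(env.hand_in())"
```

```text
the job is handed in; nothing more can be done
None
```

All six mounts are in the tray, polished face up; the carriage is pushed home and latched at its stop, the pull gauge was held for over two seconds at about 38 mm and let fully back, and the job is handed in (no verdict was returned).

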